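Make up a gluing kit and a correcting kit

TASK

Make up two desk kits from the loose stationery: the glue bottle, the small dark dropper bottle and the smaller binder clip go into the long tray with three compartments, and the eraser and the larger binder clip into the shorter tray with two. Give each thing a compartment of its own, resting on the tray's floor the same way up as it stands now, and leave the wooden stamp and the mug where they are.

Things in the scene. Friction and masses are not known exactly. Their poses are not given: they have to be found in the camera images.
- stamp: wooden hand stamp standing among the stock on its rectangular foot, 32 (own x) by 50 (own y), 66 tall with its round knob; not part of a kit, stays where it is. Origin: centre of its underside; z up.
- glue_bottle: white glue bottle with an orange nozzle, standing, 108 tall; body oval, 31 (own x) by 41 (own y) up to height 70, then a nozzle at most 23 across. Grip the body across its own x near its top, so that the gripper's body clears the nozzle. About 0.12 kg. Origin: centre of its underside; z up.
- small_clip: the smaller of two binder clips, black, standing with its wire arms up: 32 wide along own x; its solid part is 12 thick across own y and 18 high, to be gripped across own y; the thin wires above it (to height 31) bear nothing and the fingers pass them. 15 g. Origin: centre of its underside; z up.
- large_clip: the larger of two binder clips, blue, standing with its wire arms up: 41 wide along own x; its solid part is 16 thick across own y and 22 high, to be gripped across own y; the thin wires above it (to height 39) bear nothing and the fingers pass them. 20 g. Origin: centre of its underside; z up.
- eraser: white eraser in a blue card sleeve, lying flat: 23 (own x) by 52 (own y), 12 high; grip across own x. 30 g. Origin: centre of its underside; z up.
- long_tray: grey open tray fixed on a 18 thick plywood board (trays and stock all stand on such boards, whose tops lie 18 above the desk), 90 (own x) by 213 (own y), 12 high, 3 thick floor, walls and dividers: three equal compartments in a row along own y, centred at own y = -70, 0 and +70, each 84 (own x) by 67 (own y) inside and 9 deep. Origin: centre of its underside, on the board; z up.
- short_tray: grey open tray fixed on a 18 thick plywood board (trays and stock all stand on such boards, whose tops lie 18 above the desk), 90 (own x) by 171 (own y), 12 high, 3 thick floor, walls and divider: two equal compartments in a row along own y, centred at own y = -42 and +42, each 84 (own x) by 81 (own y) inside and 9 deep. Origin: centre of its underside, on the board; z up.
- dropper_bottle: small dark dropper bottle, standing, 92 tall; body 28 across (own x and y) up to height 52, to be gripped there across own x; the thin dropper above bears nothing. About 0.06 kg. Origin: centre of its underside; z up.
- mug: white spotted mug, 78 across without its handle, 114 with it, 93 tall, behind the right-hand tray; stays where it is. Origin: centre of its underside; z up.

How it is judged:
At the end, for the whole second after the job is handed in: Both bottles, small clip in the long tray; eraser, large clip in the short tray; each alone in a compartment (origin within 30 mm of its centre along the tray, 42 mm across), on the floor (origin 0 to 8 mm above the tray's underside), upright within 0.2 rad, at rest (x of dropper_bottle in the frame of long_tray between -0.042 and 0.042 m and z of dropper_bottle in the frame of long_tray between 0 and 0.008 m and angle between each of dropper_bottle, glue_bottle, small_clip, eraser, large_clip's own z axis and vertical below 0.2 rad and linear speed of each of dropper_bottle, glue_bottle, small_clip, eraser, large_clip below 0.02 m/s and angular speed of each of dropper_bottle, glue_bottle, small_clip, eraser, large_clip below 0.2 rad/s and x of glue_bottle in the frame of long_tray between -0.042 and 0.042 m and z of glue_bottle in the frame of long_tray between 0 and 0.008 m and x of small_clip in the frame of long_tray between -0.042 and 0.042 m and z of small_clip in the frame of long_tray between 0 and 0.008 m and x of eraser in the frame of short_tray between -0.042 and 0.042 m and z of eraser in the frame of short_tray between 0 and 0.008 m and x of large_clip in the frame of short_tray between -0.042 and 0.042 m and z of large_clip in the frame of short_tray between 0 and 0.008 m and ((y of dropper_bottle in the frame of long_tray between -0.1 and -0.04 m and y of glue_bottle in the frame of long_tray between -0.03 and 0.03 m and y of small_clip in the frame of long_tray between 0.04 and 0.1 m) or (y of dropper_bottle in the frame of long_tray between -0.1 and -0.04 m and y of glue_bottle in the frame of long_tray between 0.04 and 0.1 m and y of small_clip in the frame of long_tray between -0.03 and 0.03 m) or (y of dropper_bottle in the frame of long_tray between -0.03 and 0.03 m and y of glue_bottle in the frame of long_tray between -0.1 and -0.04 m and y of small_clip in the frame of long_tray between 0.04 and 0.1 m) or (y of dropper_bottle in the frame of long_tray between -0.03 and 0.03 m and y of glue_bottle in the frame of long_tray between 0.04 and 0.1 m and y of small_clip in the frame of long_tray between -0.1 and -0.04 m) or (y of dropper_bottle in the frame of long_tray between 0.04 and 0.1 m and y of glue_bottle in the frame of long_tray between -0.1 and -0.04 m and y of small_clip in the frame of long_tray between -0.03 and 0.03 m) or (y of dropper_bottle in the frame of long_tray between 0.04 and 0.1 m and y of glue_bottle in the frame of long_tray between -0.03 and 0.03 m and y of small_clip in the frame of long_tray between -0.1 and -0.04 m)) and ((y of eraser in the frame of short_tray between -0.072 and -0.012 m and y of large_clip in the frame of short_tray between 0.012 and 0.072 m) or (y of eraser in the frame of short_tray between 0.012 and 0.072 m and y of large_clip in the frame of short_tray between -0.072 and -0.012 m))); the robot touches nothing.
It fails at once if the stamp was moved by more than 25 mm or tipped (distance of stamp from where it was at the start of the episode above 0.025 m or angle between stamp's own z axis and vertical above 0.4 rad).
It fails at once if the mug was moved by more than 25 mm or tipped (distance of mug from where it was at the start of the episode above 0.025 m or angle between mug's own z axis and vertical above 0.4 rad).
It also fails if it takes over 120 s, if anything falls off the work surface, if the arm or the gripper's body presses on something with over 40 N, if the wrist force passes 120 N, or if a joint passes its speed limit or range.

ROBOT

A 6-joint arm with a two-finger parallel gripper is mounted at the origin on a cart in front of the work surface, level with it; the furniture and walls round the work are solid. World frame = base frame: x ahead of the robot, y to its left, z up, the work surface at z = 0. Lengths are in m, angles in rad, forces in N, time in s.
With the tool pointing down it reaches from about 0.325 to 0.775 m from the base axis. Payload 9.3 kg.
Tool frame: the origin (TCP) lies midway between the tips of the shut fingers; the grasp point (between the pads) lies 19 mm behind it; z points along the fingers, x is the direction in which the jaws open and shut, and the axes are right-handed (so a half turn about z gives the same grasp; the last joint's range is limited). The gripper opens to 85 mm and grips with 20 to 120 N. Pads are 22 mm wide; open, the fingers measure 114 mm over their backs; the gripper's body (76 mm by 85 mm) begins 54 mm behind the grasp point. The pads swing forward as they close: fully open they stand 13 mm farther back than shut.
Start: joints at [1.044, 0.259, 0.021, 1.334, 0, 1.418], TCP at [0.201, 0.512, 0.231] pointing down, gripper open.
Joint ranges: [-3.04, 3.04], [-0.91, 1.82], [-1.04, 1.36], [-1.92, 1.95], [-1.52, 1.45], [-3.14, 3.14]. Speed limits (rad/s): [2.22, 2.22, 2.79, 3.14, 3.14, 3.14].

INTERFACE

Orientations are given as a unit quaternion [w, x, y, z].
In Python, from plant import env gives the robot as it stands.
- The arm moves only by the tool step_arm, never from a script. Its argument "rows" is a list of rows, each a list of 6 numbers: the shift along the tool's x, y, z in mm, then the turn, a rotation vector about the tool's x, y, z in degrees. A call has 1 to 8 rows; each row is the pose to reach, as a shift and turn from the pose measured when the call began, along the tool's axes at that moment; what a row does not reach only later rows make up. A row lasts 1/10 s, in which the tool goes at most 50 mm and 8.59 degrees, less where a joint would pass 70% of its speed; a pose out of reach is approached as far as the arm can. A call with a gripper value outside its range is refused whole. "fingers" is the finger opening in mm, from 0 to 85.4, set as the call begins (left out, the last holds). The fingers move at their own pace and stop on an object; "squeeze" is the grip in N (left out, the last holds). Time passes only in rows, so rows that repeat a pose let the fingers close. It gives the time, the measured TCP pose, the force and the opening at its end, in the units of the state.
- env.sense(): the state, without advancing time (a new reading comes with each control period).
- env.read_camera(name): name is "scene" or "side" or "wrist"; returns a dict with "img" (480x640x3 uint8, red, green, blue), "fovy" (degrees; the focal length in pixels is half the picture's height over the tangent of half this angle, whatever the lens; pixels are square), "cx", "cy" (the principal point, pixels), "origin" and "orientation" of the camera in the world. Camera axes: x right, y down, z forward; pixel columns grow to the right and rows downward; lengths in m; the calibration is good to about 2 mm. A picture is of the moment at which its call begins. There is no depth.
- env.sign_off(): hands the job in, once; it reports no verdict.
Trained networks look in a picture, given as the dict that the camera call returned (one of the last four; its "shot" number tells which), for a name from the list of things; names that differ only in an ending like _2 or _b are one class to them, and where a whole thing is asked for, a point or a joint stands for the part that bears it (a point fixed in the world has none). Each returns a list of dicts, best first, with "score" (0 to 1); they miss things now and then, are a little off and sometimes report something else, mostly with a low value. They report only what shows in the picture. A call takes as long as a camera call.
- env.boxes_of(picture, target): "bbox" ([left, top, right, bottom] as shares, 0 to 1, of the picture: columns of its width, rows of its height, round what is visible of it).
The state is a dict: "clock": time; "qpos": joint angles; "joint_velocities": joint speeds; "joint_torque": joint torques, N m; "ee_pos": TCP position; "eef_rot": TCP orientation; "force": force on the tool from outside, world axes, zero at the start; "ft_torque": the same for the moment, N m; "opening": finger opening in m.
Only numpy, scipy, OpenCV 4.12 (cv2) and the standard library are available. Lean on these libraries where they do the work, as an engineer would, in place of code of your own. Each camera call takes 0.05 s, during which the arm holds its last target.

## Working session

There is one attempt and no reset: what is moved stays moved. The work goes in short steps, Python scripts to look and compute and a tool call to move; the robot and the scene stay as the last step left them, time stands still between calls to the robot, and variables do not carry over. Pictures are saved under pics/ and viewed, and the job is handed in when it is done.

Besides the shell and the picture viewer there is one more tool, called after ">>>" as a command line: name --pt "numbers of a row" for each row, then --argument value for the rest. step_arm: Moves the arm, as the interface text tells. Its arguments: {"type":"object","properties":{"rows":{"type":"array"},"fingers":{"type":"number"},"squeeze":{"type":"number"}},"required":["rows"]}

```bash
ls; mkdir -p pics
python3 - <<'E'
from plant import env
import cv2
s=env.sense();print(s)
names="stamp glue_bottle small_clip large_clip eraser long_tray short_tray dropper_bottle mug".split()
for c in ["scene","side","wrist"]:
    p=env.read_camera(c)
    print(c,{k:v for k,v in p.items() if k!="img"})
    cv2.imwrite(f"pics/{c}0.png",p["img"][:,:,::-1])
    for n in names:
        for b in env.boxes_of(p,n)[:2]:
            x=b["bbox"];print(n,round(b["score"],2),[round(x[0]*640),round(x[1]*480),round(x[2]*640),round(x[3]*480)])
E
```

```text
pics
{'clock': 0.0, 'qpos': array([ 1.04441659e+00,  2.59177144e-01,  2.07192629e-02,  1.33371268e+00,
       -2.15692921e-05,  1.41819299e+00]), 'joint_velocities': array([-0.00028675, -0.00135343,  0.00062526, -0.00017254,  0.00025887,
       -0.00046928]), 'joint_torque': array([-4.09428631e-04, -5.55646384e+01,  3.44529605e+01,  1.38725369e-02,
       -2.22106123e-04, -1.09336403e-05]), 'ee_pos': array([0.2006794 , 0.51175176, 0.23065763]), 'eef_rot': array([ 3.06066616e-04,  8.26175838e-01,  5.63411939e-01, -6.15278311e-04]), 'force': array([-0.21630195,  0.17231235,  0.41503583]), 'ft_torque': array([ 0.00724411,  0.00261491, -0.01358672]), 'opening': 0.08543601794489745}
scene {'fovy': 56.64179944219688, 'cx': 316.63434276719585, 'cy': 241.9041453826243, 'origin': array([ 0.10234792, -0.41975142,  0.74361749]), 'orientation': array([-0.31596258,  0.84864602, -0.39570754,  0.15291539]), 'shot': 1}
stamp 0.62 [251, 166, 265, 197]
stamp 0.51 [325, 282, 344, 320]
glue_bottle 0.79 [268, 168, 284, 206]
small_clip 0.68 [290, 287, 305, 303]
large_clip 0.63 [229, 163, 248, 173]
large_c
[... 339 characters left out ...]
-0.47468066, -0.18864212,  0.94235719]), 'orientation': array([-0.30946661,  0.69246421, -0.58924977,  0.2784034 ]), 'shot': 2}
stamp 0.72 [218, 208, 239, 244]
glue_bottle 0.68 [248, 198, 267, 238]
small_clip 0.68 [329, 287, 343, 294]
large_clip 0.68 [187, 212, 205, 223]
eraser 0.45 [294, 268, 307, 290]
long_tray 0.94 [161, 239, 266, 286]
short_tray 0.75 [419, 277, 503, 312]
dropper_bottle 0.64 [361, 260, 381, 297]
mug 0.6 [449, 219, 489, 273]
mug 0.22 [217, 209, 240, 242]
wrist {'fovy': 62.81343538488595, 'cx': 322.5894060234378, 'cy': 234.51315944970824, 'origin': array([0.12459575, 0.54183908, 0.37439439]), 'orientation': array([0.13274509, 0.81533194, 0.5561189 , 0.09134731]), 'shot': 3}
```

View pics/scene0.png

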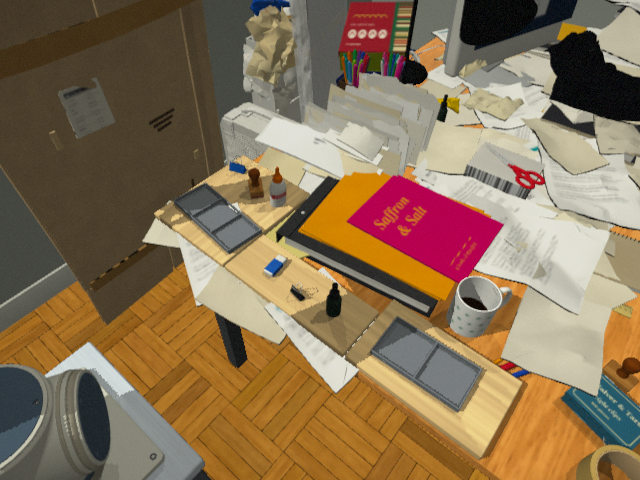

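View pics/side0.png

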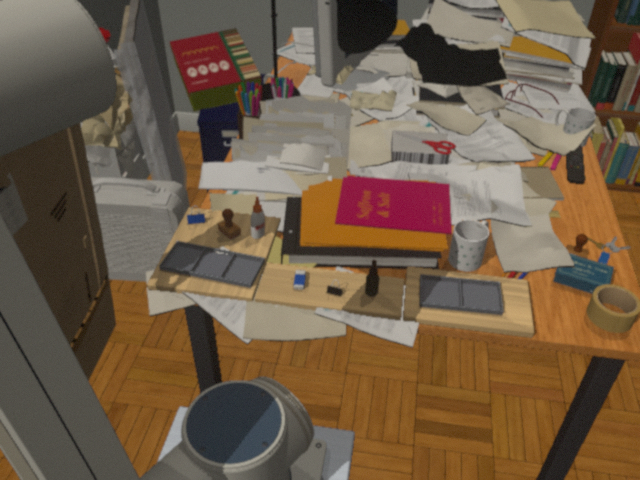

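View pics/wrist0.png

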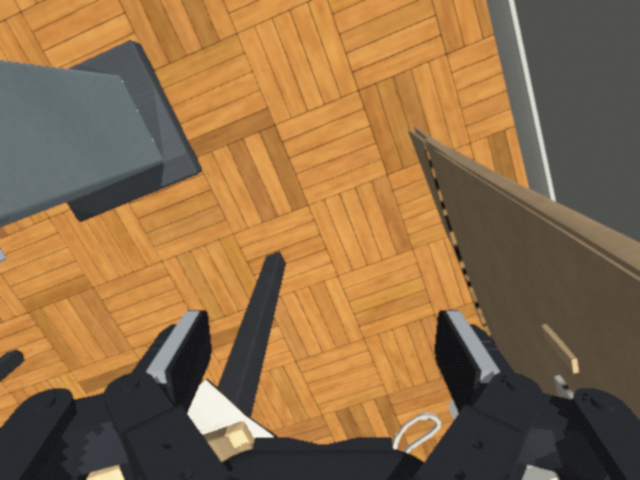

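The scene shows the long tray on the left (about (218,215)), with the large clip (237,168), stamp (256,183) and glue (278,188) behind it. In the middle are the eraser (275,267), small clip (297,294) and dropper (334,300). The short tray (427,363) is at the right, with the mug behind it. The wrist view shows only floor. Next I'll get coarse positions.

```bash
cat > h.py <<'E'
from plant import env
import numpy as np, cv2
from scipy.spatial.transform import Rotation as R
def rot(q): return R.from_quat([q[1],q[2],q[3],q[0]])
def K(c):
    f=240/np.tan(np.radians(c["fovy"])/2); return f
def ray(c,u,v,z):
    f=K(c); d=rot(c["orientation"]).apply([(u-c["cx"])/f,(v-c["cy"])/f,1]); o=np.array(c["origin"])
    return o+d*(z-o[2])/d[2]
def proj(c,P):
    p=rot(c["orientation"]).inv().apply(np.atleast_2d(P)-c["origin"]); return p[:,:2]/p[:,2:]*K(c)+[c["cx"],c["cy"]]
def shot(n,fn=None):
    p=env.read_camera(n)
    if fn: cv2.imwrite(f"pics/{fn}.png",p["img"][:,:,::-1])
    return p
def boxes(p,names,k=2):
    o={}
    for n in names:
        o[n]=[(round(b["score"],2),np.array(b["bbox"])*[640,480,640,480]) for b in env.boxes_of(p,n)[:k]]
    return o
def tool(P):
    "world point -> shift in tool axes mm"
    s=env.sense(); return rot(s["eef_rot"]).inv().apply(np.array(P)-s["ee_pos"])*1000
def jawyaw():
    s=env.sense(); x=rot(s["eef_rot"]).apply([1,0,0]); return np.degrees(np.arctan2(x[1],x[0]))
E
python3 - <<'E'
from h import *
p=dict(fovy=56.64179944219688,cx=316.634,cy=241.904,origin=np.array([ 0.10234792, -0.41975142,  0.74361749]),orientation=np.array([-0.31596258,  0.84864602, -0.39570754,  0.15291539]))
s=dict(fovy=42.30274,cx=329.272,cy=253.04,origin=np.array([-0.47468066, -0.18864212,  0.94235719]),orientation=np.array([-0.30946661,  0.69246421, -0.58924977,  0.2784034 ]))
pts=dict(stamp=[(257,193),(229,238)],glue=[(278,203),(257,234)],small=[(297,297),(334,292)],large=[(237,170),(196,221)],eraser=[(275,267),(300,280)],drop=[(333,314),(371,294)],mug=[(469,329),(468,267)],
 trayL_corners0=[(174,201),(161,270)],tL1=[(205,184),(178,245)],tL2=[(262,236),(266,262)],tL3=[(232,253),(253,286)],
 s0=[(371,344),(419,305)],s1=[(400,317),(421,278)],s2=[(483,372),(499,282)],s3=[(461,410),(503,312)], bookcorner=[(433,314),(438,265)],bookl=[(278,237),(286,262)])
for k,(a,b) in pts.items(): print(k,ray(p,*a,.02)[:2].round(3),ray(s,*b,.02)[:2].round(3))
from h import jawyaw; print(jawyaw())
E
```

```text
stamp [0.619 0.186] [0.597 0.191]
glue [0.626 0.125] [0.622 0.131]
small [ 0.458 -0.083] [ 0.461 -0.076]
large [0.646 0.284] [0.645 0.286]
eraser [0.484 0.   ] [0.485 0.002]
drop [ 0.473 -0.16 ] [ 0.469 -0.154]
mug [ 0.61  -0.373] [ 0.591 -0.359]
trayL_corners0 [0.474 0.314] [0.464 0.307]
tL1 [0.56  0.305] [0.552 0.299]
tL2 [0.528 0.081] [0.529 0.088]
tL3 [0.453 0.095] [0.449 0.097]
s0 [ 0.468 -0.252] [ 0.453 -0.256]
s1 [ 0.549 -0.261] [ 0.537 -0.257]
s2 [ 0.548 -0.431] [ 0.553 -0.425]
s3 [ 0.465 -0.433] [ 0.463 -0.429]
bookcorner [ 0.595 -0.305] [ 0.586 -0.293]
bookl [0.548 0.052] [0.537 0.044]
68.58324655697112
```

Run:
```python
from h import *
c=rot([0.13274509, 0.81533194, 0.5561189 , 0.09134731]); s=env.sense(); t=rot(s["eef_rot"])
print((t.inv()*c).as_matrix().round(3)); print(t.inv().apply(np.array([0.12459575, 0.54183908, 0.37439439])-s["ee_pos"]))
print(tool([.47,.2,.33]))
```

```text
[[ 1.    -0.     0.001]
 [-0.     0.948  0.318]
 [-0.001 -0.318  0.948]]
[-8.37475999e-05 -8.18615895e-02 -1.43110619e-01]
[-192.19549313  364.51344018  -98.71101836]
```

>>> step_arm --pt "-21 40 -11 0 0 8" --pt "-42 80 -22 0 0 16" --pt "-64 121 -33 0 0 24" --pt "-85 162 -44 0 0 32" --pt "-107 203 -55 0 0 40" --pt "-128 243 -66 0 0 48" --pt "-150 284 -77 0 0 56" --pt "-171 324 -88 0 0 64"

```text
clock: 2.3
ee_pos: [0.4409, 0.2328, 0.32]
eef_rot: [-0.0, 0.999, 0.037, 0.0]
force: [0.4, 1.2, 0.1]
opening: 0.0854
```

Run:
```python
from h import *
p=shot("wrist","w1"); s=env.sense(); print(s["clock"],s["ee_pos"],jawyaw(),s["qpos"].round(2), p["origin"])
for k,v in boxes(p,"stamp glue_bottle small_clip large_clip eraser long_tray short_tray dropper_bottle mug".split()).items(): print(k,[(a,b.round()) for a,b in v])
```

```text
2.35 [0.44512179 0.22895138 0.32090087] 3.5604857560243564 [ 0.31  0.16  0.12  1.53 -0.    1.82] [0.43477691 0.31435926 0.46309308]
stamp [(0.91, array([454., 195., 509., 248.]))]
glue_bottle [(0.77, array([457., 262., 512., 324.]))]
small_clip [(0.66, array([317., 393., 331., 417.]))]
large_clip [(0.91, array([508., 123., 545., 165.])), (0.27, array([323., 438., 336., 446.]))]
eraser []
long_tray [(0.6, array([321., 108., 440., 301.]))]
short_tray []
dropper_bottle [(0.37, array([322., 438., 335., 445.])), (0.21, array([456., 262., 515., 323.]))]
mug []
```

View pics/w1.png

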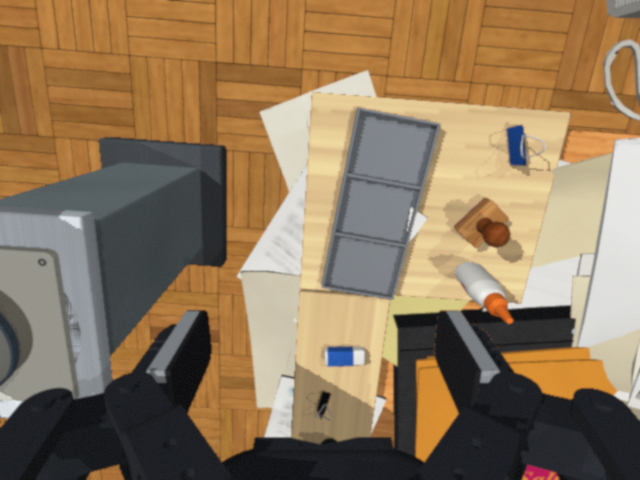

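Run:
```python
import cv2
i=cv2.imread("pics/w1.png")
cv2.imwrite("pics/w1a.png",cv2.resize(i[100:340,430:570],None,fx=2.5,fy=2.5,interpolation=cv2.INTER_CUBIC)) 
cv2.imwrite("pics/w1b.png",cv2.resize(i[90:440,290:450],None,fx=1.7,fy=1.7,interpolation=cv2.INTER_CUBIC))
```

```text
(no output)
```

View pics/w1a.png

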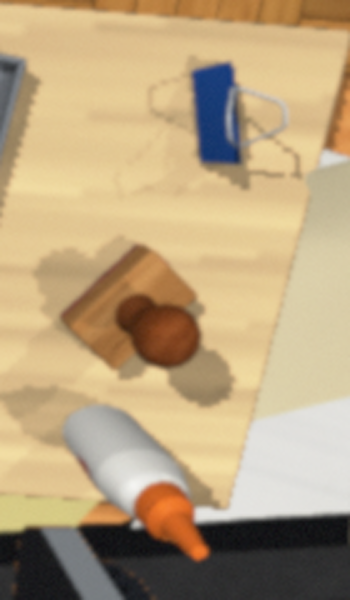

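View pics/w1b.png

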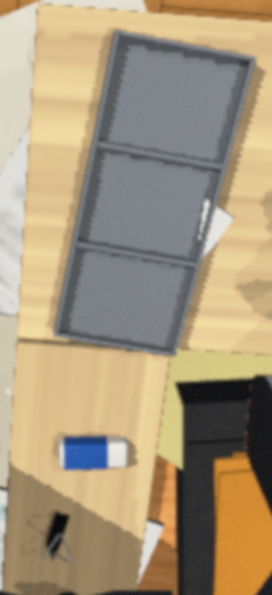

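```bash
cat >> h.py <<'E'
W1=dict(fovy=62.81343538488595,cx=322.5894060234378,cy=234.51315944970824)
E
python3 - <<'E'
from h import *
p=shot("wrist"); print(p["origin"],p["orientation"])
A=lambda x,y:(430+x/2.5,100+y/2.5)
B=lambda x,y:(290+x/1.7,90+y/1.7)
P=lambda uv,z: ray(p,*uv,z)[:2].round(4)
print("tray top corners",[P(B(*q),.030) for q in [(115,30),(254,58),(175,353),(56,332)]])
print("large top corners",[P(A(*q),.040) for q in [(193,69),(231,63),(242,163),(201,162)]])
print("eraser top",[P(B(*q),.030) for q in [(60,437),(127,437),(128,467),(60,470)]])
print("small top",[P(B(*q),.036) for q in [(54,516),(69,513),(56,556),(44,556)]])
print("stamp top foot",[P(A(*q),.030) for q in [(141,245),(195,297),(118,370),(62,315)]])
print("glue base low",[P(A(*q),.018) for q in [(64,435),(85,408)]],P(A(90,430),.018), "tip",P(A(205,555),.126), "nozzle base", P(A(163,500),.088))
E
```

```text
[0.43253399 0.31694101 0.46234614] [0.16047486 0.98617335 0.04079923 0.00673499]
tray top corners [array([0.4696, 0.3155]), array([0.5578, 0.3061]), array([0.5372, 0.0987]), array([0.4503, 0.1083])]
large top corners [array([0.6257, 0.3087]), array([0.6408, 0.3124]), array([0.6556, 0.2722]), array([0.638 , 0.2712])]
eraser top [array([0.4606, 0.0215]), array([0.511 , 0.0257]), array([ 0.5149, -0.0009]), array([ 0.4631, -0.0079])]
small top [array([ 0.4616, -0.0462]), array([ 0.473 , -0.0424]), array([ 0.4664, -0.0847]), array([ 0.4569, -0.0855])]
stamp top foot [array([0.6246, 0.2313]), array([0.6545, 0.2093]), array([0.6267, 0.1713]), array([0.5954, 0.1958])]
glue base low [array([0.6126, 0.1313]), array([0.6201, 0.1463])] [0.6249 0.135 ] tip [0.6333 0.1305] nozzle base [0.632  0.1342]
```

Run:
```python
from h import *
p=shot("wrist","w2"); print(p["origin"],p["orientation"],env.sense()["ee_pos"],jawyaw())
import pickle; pickle.dump(p,open("w2.pkl","wb"))
i=cv2.imread("pics/w2.png")
cv2.imwrite("pics/w2a.png",cv2.resize(i[100:340,420:570],None,fx=2.5,fy=2.5,interpolation=cv2.INTER_CUBIC)) 
cv2.imwrite("pics/w2b.png",cv2.resize(i[90:440,290:450],None,fx=1.7,fy=1.7,interpolation=cv2.INTER_CUBIC))
```

```text
[0.43265013 0.31685627 0.46237475] [0.16047764 0.98617828 0.04066596 0.00675303] [0.43946573 0.23520479 0.31930101] 4.684085141338735
```

View pics/w2a.png

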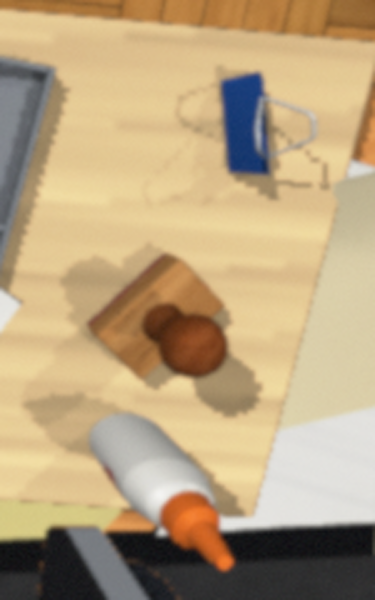

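View pics/w2b.png

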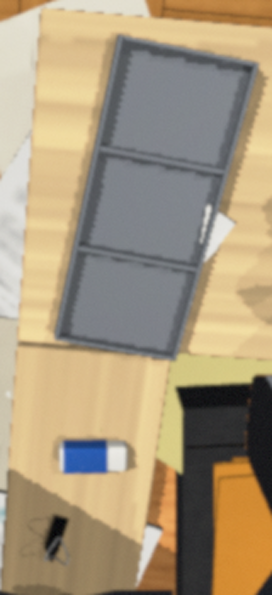

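Run:
```python
from h import *
import pickle
p=pickle.load(open("w2.pkl","rb"))
A=lambda x,y:(420+x/2.5,100+y/2.5)
B=lambda x,y:(290+x/1.7,90+y/1.7)
def rep(n,F,pts,z):
    q=np.array([ray(p,*F(*t),z)[:2] for t in pts]); c=q.mean(0)
    r=cv2.minAreaRect((q*1000).astype(np.float32)); print(n,q.round(4).tolist(),"c",c.round(4),"rect",np.round(r[1],1),round(r[2],1))
rep("tray",B,[(118,36),(258,63),(175,357),(55,337)],.030)
rep("large",A,[(221,80),(260,72),(272,172),(230,172)],.040)
rep("er",B,[(60,441),(127,442),(128,471),(60,473)],.030)
rep("small",B,[(54,518),(69,516),(56,560),(44,560)],.036)
rep("stamp",A,[(168,253),(223,305),(148,378),(90,323)],.030)
g=[ray(p,*A(233,568),.126),ray(p,*A(188,510),.090),ray(p,*A(118,437),.018)];print("glue",np.round(g,4))
```

```text
tray [[0.4719, 0.312], [0.561, 0.3032], [0.5378, 0.0954], [0.4501, 0.1042]] c [0.5052 0.2037] rect [209.6  89.5] 84.0
large [[0.6281, 0.3043], [0.6435, 0.3089], [0.6588, 0.2685], [0.6408, 0.267]] c [0.6428 0.2872] rect [17.5 43.9] 18.8
er [[0.461, 0.0179], [0.5116, 0.0212], [0.5154, -0.0047], [0.4634, -0.0108]] c [0.4878 0.0059] rect [52.3 28.8] 6.7
small [[0.4618, -0.0482], [0.4733, -0.0453], [0.4668, -0.0888], [0.4572, -0.0896]] c [ 0.4648 -0.068 ] rect [46.2 10.9] 81.5
stamp [[0.6265, 0.2276], [0.6569, 0.2055], [0.63, 0.1673], [0.5977, 0.1919]] c [0.6278 0.1981] rect [46.7 40.6] 52.8
glue [[0.636  0.1247 0.126 ]
 [0.6321 0.1303 0.09  ]
 [0.6272 0.1312 0.018 ]]
```

Run:
```python
from h import *
print(tool([.643,.287,.12]),jawyaw())
```

```text
[207.08317494 -34.99907676 199.30243389] 4.684085141338735
```

>>> step_arm --pt "40 -7 10 0 0 -3" --pt "80 -14 30 0 0 -6" --pt "120 -21 60 0 0 -9" --pt "160 -28 100 0 0 -12" --pt "190 -32 135 0 0 -14" --pt "207 -35 170 0 0 -14" --pt "207 -35 199 0 0 -14" --pt "207 -35 199 0 0 -14" --fingers 50

```text
clock: 3.7
ee_pos: [0.6409, 0.2868, 0.1148]
eef_rot: [0.001, 0.987, 0.163, -0.004]
force: [-1.2, 0.2, 1.2]
opening: 0.0499
```

Run:
```python
from h import *
p=shot("wrist","w3"); print(p["origin"],p["orientation"],env.sense()["ee_pos"],jawyaw())
import pickle; pickle.dump(p,open("w3.pkl","wb"))
```

```text
[0.61577038 0.36463306 0.25796079] [0.15906786 0.97373769 0.16136626 0.0222095 ] [0.64167294 0.28708653 0.1182879 ] 18.722845793400065
```

View pics/w3.png

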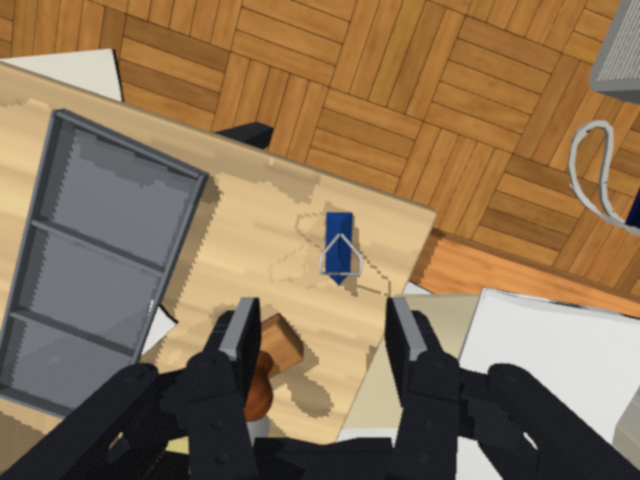

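Run:
```python
from h import *
import pickle
p=pickle.load(open("w3.pkl","rb"))
i=cv2.imread("pics/w3.png")
cv2.imwrite("pics/w3a.png",cv2.resize(i[190:310,260:410],None,fx=5,fy=5,interpolation=cv2.INTER_CUBIC))
q=np.array([ray(p,*t,.04)[:2] for t in [(327,213),(352,212),(353,272),(328,276)]]);print(q.round(4),q.mean(0))
s=env.sense();print(tool([*q.mean(0),.022]),s["ee_pos"])
```

```text
[[0.6357 0.3082]
 [0.6491 0.3134]
 [0.6625 0.2784]
 [0.6491 0.271 ]] [0.64911843 0.29279194]
[ 9.32630498 -3.00008876 96.24638302] [0.64167294 0.28708653 0.1182879 ]
```

View pics/w3a.png

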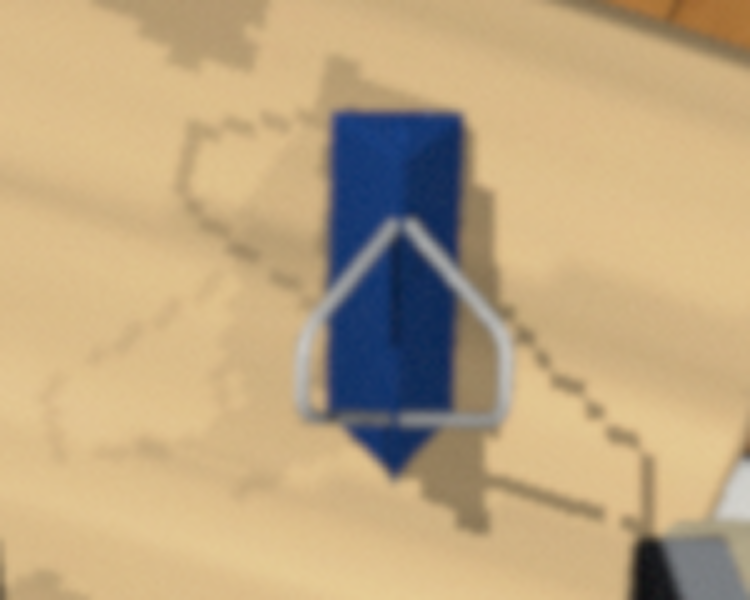

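Run:
```python
from h import *
import pickle
p=pickle.load(open("w3.pkl","rb"))
for t,z in [((339.4,285.6),.04),((340.6,221),.04),((326,212.4),.018),((353,212.4),.018)]: print(ray(p,*t,z).round(4))
a=ray(p,339.4,285.6,.04);b=ray(p,340.6,221,.04);m=(a+b)/2
f=(ray(p,326,212.4,.018)+ray(p,353,212.4,.018))/2
print(m,f,np.linalg.norm(a-b), np.linalg.norm((a-f)[:2])); m=(a+f)/2;m[2]=.022
d=f-a;print(np.degrees(np.arctan2(d[1],d[0])),m,tool(m),jawyaw(),env.sense()["ee_pos"])
```

```text
[0.6578 0.2672 0.04  ]
[0.6447 0.3063 0.04  ]
[0.637  0.3027 0.018 ]
[0.6531 0.3082 0.018 ]
[0.65125502 0.28675177 0.04      ] [0.64507351 0.30547044 0.018     ] 0.0411424020639068 0.04028401902415786
108.41775500144239 [0.65143724 0.28636015 0.022     ] [ 9.45785812  3.83566755 96.24482033] 18.722845793400065 [0.64167294 0.28708653 0.1182879 ]
```

>>> step_arm --pt "9.5 4 20 0 0 0" --pt "9.5 4 55 0 0 0" --pt "9.5 4 85 0 0 0" --pt "9.5 4 97 0 0 0" --pt "9.5 4 97 0 0 0" --pt "9.5 4 97 0 0 0"

```text
clock: 4.35
ee_pos: [0.6525, 0.2866, 0.0233]
eef_rot: [0.0, 0.987, 0.163, -0.001]
force: [-0.3, 0.4, 0.8]
opening: 0.0501
```

>>> step_arm --pt "0 0 0 0 0 0" --pt "0 0 0 0 0 0" --pt "0 0 0 0 0 0" --pt "0 0 0 0 0 0" --pt "0 0 0 0 0 0" --fingers 0 --squeeze 25

```text
clock: 4.85
ee_pos: [0.6529, 0.2868, 0.0252]
eef_rot: [0.0, 0.987, 0.163, 0.0]
force: [-2.3, -1.3, 7.7]
opening: 0.0111
```

>>> step_arm --pt "0 0 0 0 0 0" --pt "0 0 -10 0 0 0" --pt "0 0 -25 0 0 0" --pt "0 0 -40 0 0 0"

```text
clock: 5.25
ee_pos: [0.6529, 0.2867, 0.0662]
eef_rot: [0.0, 0.987, 0.163, -0.0]
force: [-0.5, -0.1, -0.3]
opening: 0.0112
```

Run:
```python
from h import *
p=shot("wrist","w4"); s=env.sense(); print(s["ee_pos"],s["opening"],s["force"])
```

```text
[0.65405219 0.28712166 0.06923955] 0.01115176862833726 [0.0303562  0.60231492 1.75498747]
```

View pics/w4.png

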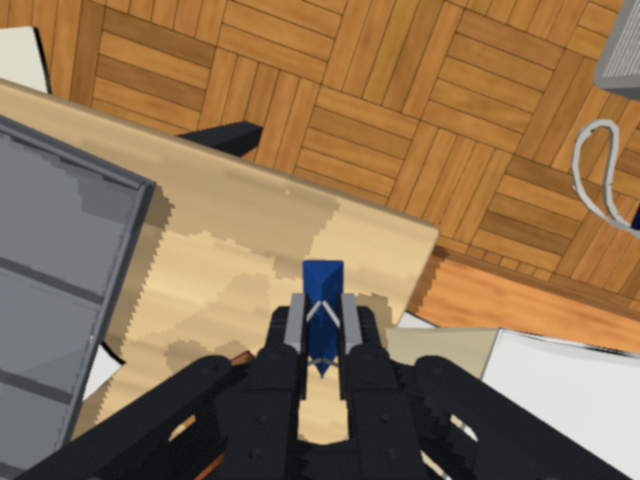

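Run:
```python
from h import *
for w in [[.64,.24,.16],[.57,.0,.22],[.50,-.27,.22]]: print(w,tool(w).round(0))
print(jawyaw())
```

```text
[0.64, 0.24, 0.16] [-28.  40. -91.]
[0.57, 0.0, 0.22] [-171.  245. -151.]
[0.5, -0.27, 0.22] [-324.  478. -152.]
18.7373740918744
```

>>> step_arm --pt "0 0 -45 0 0 0" --pt "-10 15 -85 0 0 2" --pt "-32 45 -110 0 0 5" --pt "-55 80 -125 0 0 8" --pt "-81 117 -140 0 0 11" --pt "-108 155 -151 0 0 14" --pt "-136 195 -151 0 0 17" --pt "-164 235 -151 0 0 19"

```text
clock: 6.1
ee_pos: [0.573, 0.0102, 0.2205]
eef_rot: [-0.0, 1.0, -0.003, 0.003]
force: [0.6, -0.0, 0.3]
opening: 0.0112
```

Run:
```python
from h import *
print(tool([.5,-.27,.22]).round(0), jawyaw(),env.sense()["ee_pos"],env.sense()["opening"])
```

```text
[-71. 281.  -0.] -0.35665295803778885 [0.5730307  0.01015835 0.22045212] 0.011163358126403577
```

>>> step_arm --pt "-11 46 0 0 0 0" --pt "-23 93 0 0 0 0" --pt "-35 140 0 0 0 0" --pt "-47 187 0 0 0 0" --pt "-59 234 0 0 0 0" --pt "-71 281 0 0 0 0" --pt "-71 281 0 0 0 0" --pt "-71 281 0 0 0 0"

```text
clock: 6.9
ee_pos: [0.4998, -0.2715, 0.2198]
eef_rot: [-0.001, 1.0, -0.004, 0.003]
force: [0.4, 0.2, -1.3]
opening: 0.0114
```

Run:
```python
from h import *
import pickle
p=shot("wrist","w5"); s=env.sense(); print(s["ee_pos"],jawyaw(),s["opening"],s["qpos"].round(2))
pickle.dump(p,open("w5.pkl","wb"))
```

```text
[ 0.50012962 -0.27043135  0.21992098] -0.41239761513088996 0.010972591693959562 [-0.65  0.29  0.04  1.31  0.    0.93]
```

View pics/w5.png

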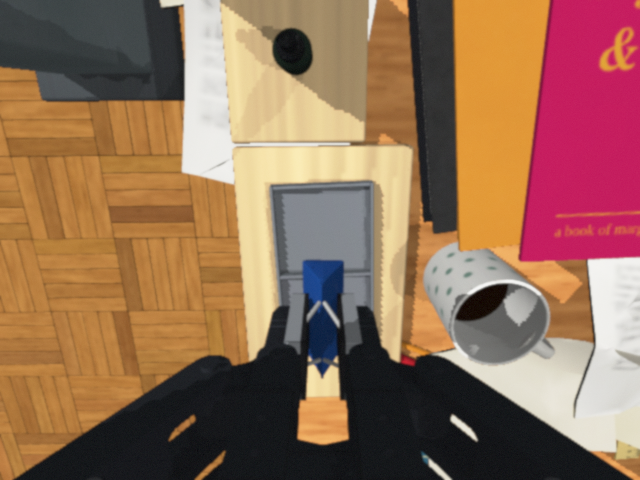

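Run:
```python
from h import *
import pickle
p=pickle.load(open("w5.pkl","rb"))
i=cv2.imread("pics/w5.png")
for t in [(272,186),(373,182),(374,275),(279,273)]: print(ray(p,*t,.03).round(4))
a=ray(p,272,186,.03);b=ray(p,373,182,.03)
d=b-a; th=np.arctan2(d[1],d[0]); print("tray yaw",np.degrees(th),np.linalg.norm(d))
ey=np.array([-np.sin(th),np.cos(th),0]); c=(a+b)/2-ey*.0855; print("tray c",c, "comp+",c+.042*ey,"comp-",c-.042*ey)
print("clip in hand", [ray(p,*t,.22-.007).round(4) for t in [(304,261),(343,261)]], ray(p,322,376,.22+.015).round(4))
cv2.imwrite("pics/w5a.png",cv2.resize(i[160:310,250:400],None,fx=4,fy=4,interpolation=cv2.INTER_CUBIC))
```

```text
[ 0.4577 -0.2565  0.03  ]
[ 0.5442 -0.2539  0.03  ]
[ 0.5479 -0.3408  0.03  ]
[ 0.4601 -0.3378  0.03  ]
tray yaw 1.7402485736853741 0.0865504579598582
tray c [ 0.50351244 -0.34065425  0.03      ] comp+ [ 0.50223697 -0.29867362  0.03      ] comp- [ 0.50478792 -0.38263487  0.03      ]
clip in hand [array([ 0.4924, -0.2512,  0.213 ]), array([ 0.5084, -0.2514,  0.213 ])] [ 0.4994 -0.2907  0.235 ]
```

View pics/w5a.png

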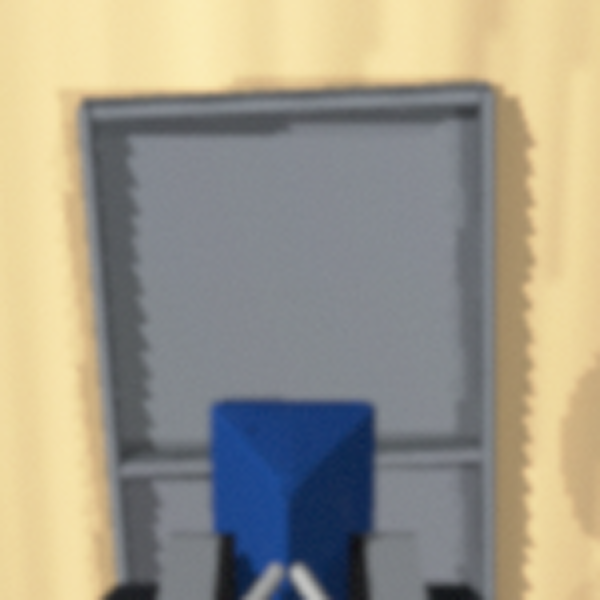

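>>> step_arm --pt "2 28 45 0 0 0" --pt "2 28 90 0 0 0" --pt "2 28 130 0 0 0" --pt "2 28 160 0 0 0" --pt "2 28 178 0 0 0" --pt "2 28 185 0 0 0" --pt "2 28 185 0 0 0"

```text
clock: 7.65
ee_pos: [0.5032, -0.2969, 0.0346]
eef_rot: [-0.001, 1.0, -0.003, 0.002]
force: [0.3, -0.1, 0.1]
opening: 0.011
```

Run:
```python
from h import *
print(tool([.502,-.298,.028]).round(1), jawyaw(),env.sense()["ee_pos"],env.sense()["opening"],env.sense()["force"])
```

```text
[-1.2  1.1  6.6] -0.315549754923719 [ 0.50320382 -0.29694439  0.03456528] 0.010988648253813646 [ 0.31033807 -0.08753166  0.12564527]
```

>>> step_arm --pt "0 0 3 0 0 0" --pt "0 0 5 0 0 0" --pt "0 0 6.5 0 0 0" --pt "0 0 6.5 0 0 0"

```text
clock: 8.05
ee_pos: [0.5034, -0.297, 0.0284]
eef_rot: [-0.001, 1.0, -0.003, 0.003]
force: [0.2, 0.3, 0.2]
opening: 0.0107
```

>>> step_arm --pt "0 0 0 0 0 0" --pt "0 0 0 0 0 0" --pt "0 0 0 0 0 0" --pt "0 0 -40 0 0 0" --pt "0 0 -85 0 0 0" --pt "0 0 -130 0 0 0" --pt "0 0 -180 0 0 0" --pt "0 0 -195 0 0 0" --fingers 38

```text
clock: 8.85
ee_pos: [0.5034, -0.2982, 0.2291]
eef_rot: [0.002, 1.0, -0.003, 0.006]
force: [0.6, -1.3, 0.4]
opening: 0.038
```

Run:
```python
from h import *
import pickle
p=shot("wrist","w6"); s=env.sense(); print(s["ee_pos"],jawyaw(),s["opening"],s["qpos"].round(2))
pickle.dump(p,open("w6.pkl","wb"))
i=cv2.imread("pics/w6.png"); cv2.imwrite("pics/w6a.png",cv2.resize(i[0:360,200:440],None,fx=1.6,fy=1.6,interpolation=cv2.INTER_CUBIC))
```

```text
[ 0.50355237 -0.29832927  0.22930584] -0.3165508836882431 0.038031048962139546 [-0.68  0.31  0.09  1.34  0.    0.9 ]
```

View pics/w6a.png

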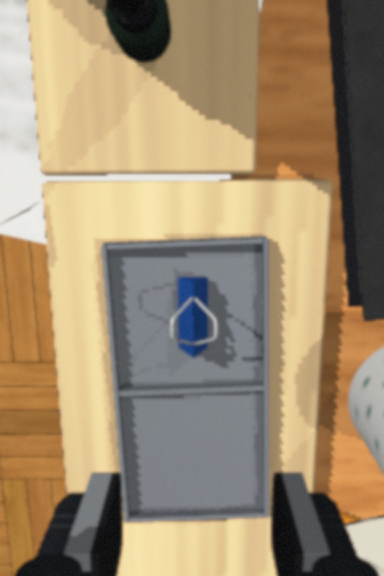

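Run:
```python
from h import *
import pickle
p=pickle.load(open("w6.pkl","rb"))
q=np.array([ray(p,200+x/1.6,y/1.6,.03)[:2] for x,y in [(105,243),(267,237),(269,517),(129,521)]]);print(q.round(4),q.mean(0),cv2.minAreaRect((q*1000).astype(np.float32)))
print("clip",ray(p,200+193/1.6,277/1.6,.021),ray(p,200+192/1.6,356/1.6,.043))
print(tool([.471,-.170,.2]).round(0))
```

```text
[[ 0.4572 -0.2563]
 [ 0.5439 -0.2537]
 [ 0.5504 -0.4249]
 [ 0.4633 -0.4267]] [ 0.50369094 -0.34043273] ((503.79278564453125, -340.6340637207031), (87.09431457519531, 171.8380889892578), 2.065063714981079)
clip [ 0.50418032 -0.27645976  0.021     ] [ 0.50322591 -0.31593585  0.043     ]
[ -34. -128.   28.]
```

>>> step_arm --pt "-10 -40 8 0 0 0" --pt "-20 -84 18 0 0 0" --pt "-34 -128 28 0 0 0" --pt "-34 -128 28 0 0 0" --pt "-34 -128 28 0 0 0" --fingers 60

```text
clock: 9.4
ee_pos: [0.4703, -0.1693, 0.2003]
eef_rot: [0.002, 1.0, -0.002, 0.006]
force: [-0.2, -0.6, 0.4]
opening: 0.0598
```

Run:
```python
from h import *
import pickle
p=shot("wrist","w7"); s=env.sense(); print(s["ee_pos"],jawyaw(),s["opening"],s["qpos"].round(2))
pickle.dump(p,open("w7.pkl","wb"))
i=cv2.imread("pics/w7.png")
```

```text
[ 0.4708011 -0.1702858  0.2004551] -0.2789366292925505 0.05991520147143767 [-0.52  0.18 -0.16  1.22  0.    1.06]
```

View pics/w7.png

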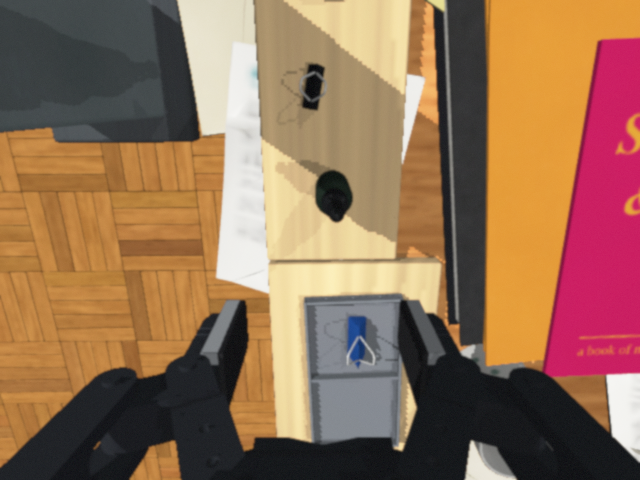

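Run:
```python
from h import *
import pickle
p=pickle.load(open("w7.pkl","rb"))
i=cv2.imread("pics/w7.png")
print("tip",ray(p,337,214,.11))
print("upper base edge",ray(p,331,170,.018), "sides@.07",ray(p,316,190,.06),ray(p,352,190,.06))
print(env.sense()["ee_pos"], boxes(p,["dropper_bottle","small_clip","eraser"]))
cv2.imwrite("pics/w7a.png",cv2.resize(i[0:230,240:410],None,fx=2.6,fy=2.6,interpolation=cv2.INTER_CUBIC))
```

```text
tip [ 0.48032279 -0.15259233  0.11      ]
upper base edge [ 0.4795162 -0.1406772  0.018    ] sides@.07 [ 0.46722071 -0.14832954  0.06      ] [ 0.49360186 -0.1484863   0.06      ]
[ 0.4708011 -0.1702858  0.2004551] {'dropper_bottle': [(0.78, array([314.304, 172.896, 353.6  , 223.488])), (0.25, array([457.984, 343.488, 523.904, 480.   ]))], 'small_clip': [(0.71, array([299.52 ,  64.224, 324.288, 109.584]))], 'eraser': []}
```

View pics/w7a.png

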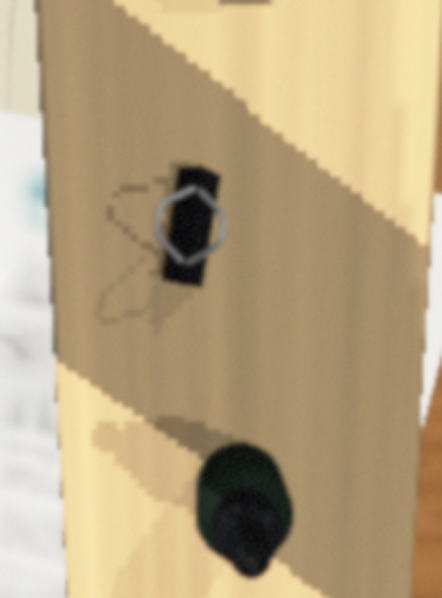

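>>> step_arm --pt "9.5 -15.5 20 0 0 0" --pt "9.5 -15.5 60 0 0 0" --pt "9.5 -15.5 105 0 0 0" --pt "9.5 -15.5 145 0 0 0" --pt "9.5 -15.5 159 0 0 0" --pt "9.5 -15.5 159 0 0 0"

```text
clock: 10.2
ee_pos: [0.4814, -0.1566, 0.039]
eef_rot: [0.001, 1.0, -0.004, 0.004]
force: [0.0, 0.5, 0.0]
opening: 0.0598
```

>>> step_arm --pt "0 0 0 0 0 0" --pt "0 0 0 0 0 0" --pt "0 0 0 0 0 0" --pt "0 0 0 0 0 0" --pt "0 0 0 0 0 0" --fingers 0 --squeeze 30

```text
clock: 10.7
ee_pos: [0.482, -0.157, 0.0399]
eef_rot: [0.001, 1.0, -0.004, 0.005]
force: [0.9, -0.6, 4.7]
opening: 0.037
```

Run:
```python
from h import *
s=env.sense(); print(s["ee_pos"],jawyaw(),s["opening"],s["force"])
for w in [[.48,-.155,.2],[.475,.0,.2],[.49,.135,.2]]: print(tool(w).round())
```

```text
[ 0.48196112 -0.15697551  0.03986351] -0.4441969890851327 0.03697088627482523 [ 0.88991871 -0.55566319  4.74712303]
[  -1.   -2. -160.]
[  -7. -157. -161.]
[   7. -292. -161.]
```

>>> step_arm --pt "0 0 0 0 0 0" --pt "0 0 0 0 0 0" --pt "0 0 0 0 0 0"

```text
clock: 11.0
ee_pos: [0.482, -0.1569, 0.0399]
eef_rot: [0.001, 1.0, -0.004, 0.005]
force: [0.4, 0.6, 1.6]
opening: 0.0367
```

Run:
```python
from h import *
s=env.sense(); print(s["ee_pos"],jawyaw(),s["opening"],s["force"],s["ft_torque"])
p=shot("wrist","w8"); q=shot("scene","s8"); r=shot("side","d8")
i=np.hstack([cv2.resize(q["img"][230:380,250:400],(400,400)),cv2.resize(r["img"][220:320,320:420],(400,400))])
cv2.imwrite("pics/m8.png",i[:,:,::-1])
```

```text
[ 0.48195476 -0.15687605  0.0399176 ] -0.4395068151925634 0.03668129891781269 [0.42253964 0.60807107 1.6268832 ] [0.00573895 0.0608904  0.0179181 ]
```

View pics/w8.png

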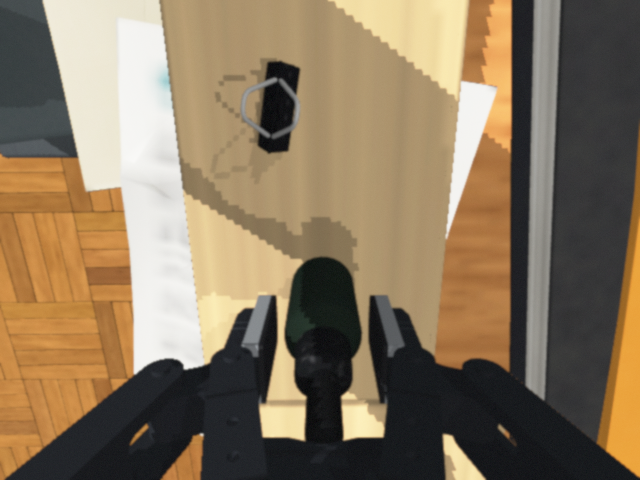

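View pics/m8.png

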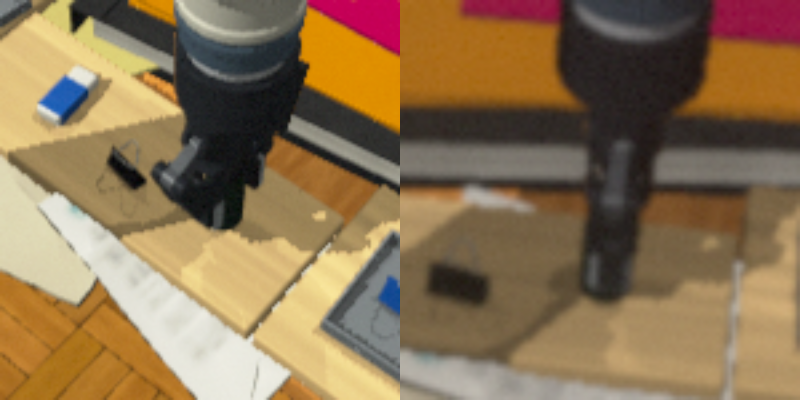

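Run:
```python
import cv2,numpy as np
i=cv2.imread("pics/w8.png")[240:440,220:420]; j=cv2.imread("pics/w7.png")[150:240,295:375]
f=lambda a:np.clip((cv2.resize(a,(400,400),interpolation=cv2.INTER_CUBIC).astype(float)*3.),0,255).astype(np.uint8)
cv2.imwrite("pics/m9.png",np.hstack([f(i),f(j)]))
```

```text
(no output)
```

View pics/m9.png

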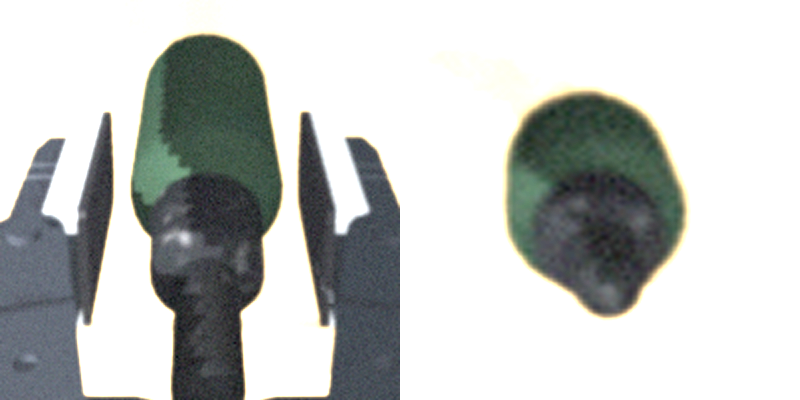

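>>> step_arm --pt "0 0 0 0 0 0" --pt "0 0 0 0 0 0" --pt "0 0 0 0 0 -6" --pt "0 0 0 0 0 -12" --pt "0 0 0 0 0 -18" --pt "0 0 0 0 0 -23" --pt "0 0 0 0 0 -23" --fingers 60

```text
clock: 11.85
ee_pos: [0.4819, -0.1569, 0.0398]
eef_rot: [0.002, 0.981, 0.196, 0.004]
force: [-1.0, 0.2, -0.2]
opening: 0.0596
```

>>> step_arm --pt "0 0 0 0 0 0" --pt "0 0 0 0 0 0" --pt "0 0 0 0 0 0" --pt "0 0 0 0 0 0" --pt "0 0 0 0 0 0" --fingers 0

```text
clock: 12.35
ee_pos: [0.482, -0.1569, 0.04]
eef_rot: [0.002, 0.981, 0.196, 0.004]
force: [-1.8, 1.9, 4.6]
opening: 0.0366
```

>>> step_arm --pt "0 0 0 0 0 0" --pt "0 0 -5 0 0 0" --pt "0 0 -12 0 0 0" --pt "0 0 -20 0 0 0" --pt "0 0 -20 0 0 0"

```text
clock: 12.85
ee_pos: [0.4824, -0.1572, 0.0613]
eef_rot: [0.003, 0.981, 0.196, 0.005]
force: [0.2, 0.1, -0.2]
opening: 0.0367
```

Run:
```python
from h import *
s=env.sense(); print(s["ee_pos"],jawyaw(),s["opening"],s["force"],s["ft_torque"])
p=shot("wrist","w10"); q=shot("scene","s10"); r=shot("side","d10")
i=np.hstack([cv2.resize(q["img"][230:380,250:400],(400,400)),cv2.resize(r["img"][220:320,320:420],(400,400))])
cv2.imwrite("pics/m10.png",i[:,:,::-1])
```

```text
[ 0.4824457  -0.15721146  0.0613029 ] 22.606691154927596 0.036695791562850764 [ 0.23409279  0.10952184 -0.17193019] [-0.0193594  -0.01122417  0.00751093]
```

View pics/w10.png

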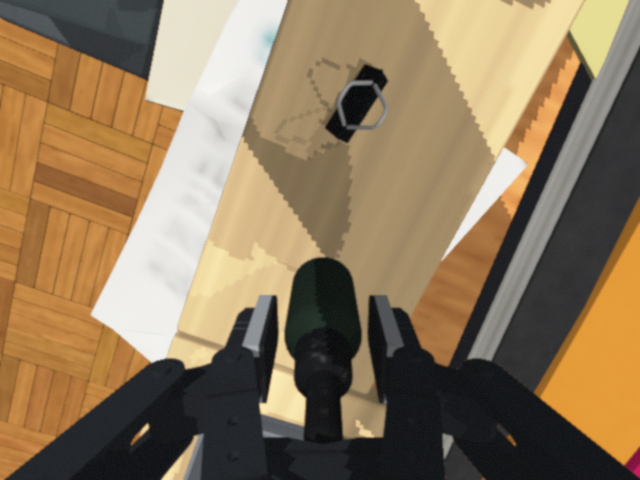

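View pics/m10.png

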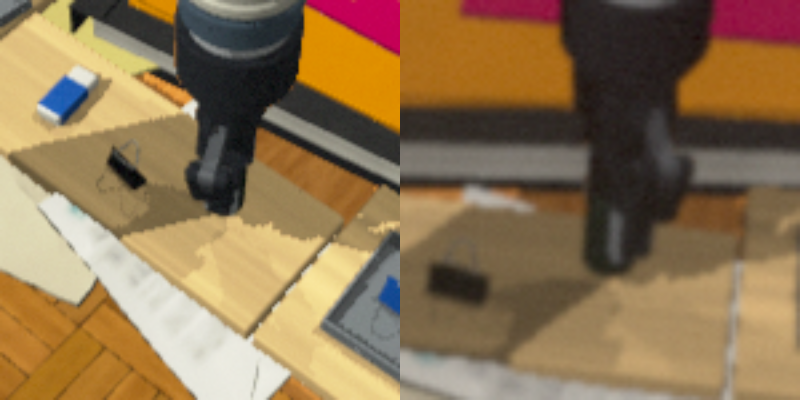

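Run:
```python
from h import *
for w in [[.482,-.157,.12],[.48,.0,.14],[.4976,.1341,.14]]: print(tool(w).round())
```

```text
[  1.   1. -60.]
[  59. -145.  -80.]
[ 127. -262.  -81.]
```

>>> step_arm --pt "3 -6 -40 0 0 4" --pt "14 -32 -65 0 0 8" --pt "31 -72 -80 0 0 12" --pt "49 -112 -80 0 0 16" --pt "68 -150 -80 0 0 20" --pt "88 -188 -80 0 0 24" --pt "108 -226 -80 0 0 28" --pt "125 -258 -80 0 0 29"

```text
clock: 13.8
ee_pos: [0.497, 0.1317, 0.1392]
eef_rot: [0.001, 0.998, -0.057, 0.005]
force: [-0.0, -0.2, -1.2]
opening: 0.0365
```

>>> step_arm --pt "0 0 0 0 0 0" --pt "0 0 0 0 0 0"

```text
clock: 14.0
ee_pos: [0.4966, 0.1325, 0.1388]
eef_rot: [0.001, 0.998, -0.056, 0.004]
force: [-0.2, -0.1, -0.4]
opening: 0.0368
```

Run:
```python
from h import *
import pickle
p=shot("wrist","w11"); s=env.sense(); print(s["ee_pos"],jawyaw(),s["opening"],s["qpos"].round(2),tool([.4976,.1341,.05]))
pickle.dump(p,open("w11.pkl","wb"))
```

```text
[0.49664583 0.13162111 0.13883932] -6.439884223899127 0.03611999229100357 [ 0.1   0.24 -0.25  1.08 -0.    1.78] [-0.09682725 -2.74746949 88.83649277]
```

View pics/w11.png

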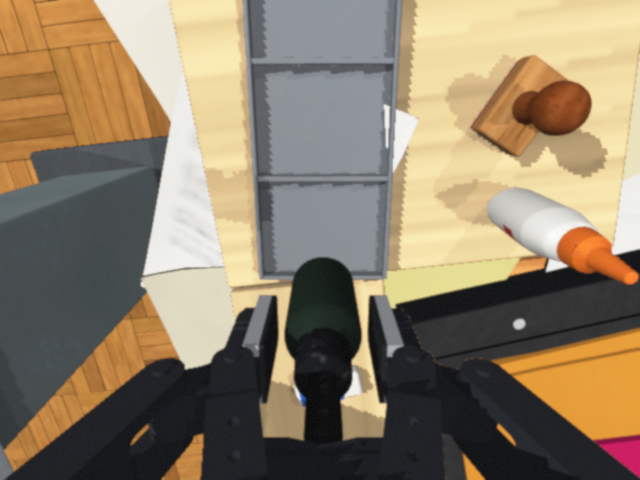

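Run:
```python
from h import *
import pickle
p=pickle.load(open("w11.pkl","rb"))
a=ray(p,260,278,.03);b=ray(p,385,276,.03);print(a,b)
d=[(ray(p,250,61,.03),ray(p,398,61,.03)),(ray(p,256,178.5,.03),ray(p,389,180,.03))];
for e in d: print(np.round((e[0]+e[1])/2,4), np.round(e[0],4),np.round(e[1],4))
m1=sum(d[1])/2;m0=sum(d[0])/2; v=m0-m1;print(np.linalg.norm(v),np.degrees(np.arctan2(v[1],v[0]))-90)
u=v/np.linalg.norm(v); 
for k in (-1,0,1): print(k,((m0+m1)/2+u*.07*k).round(4))
print("glue",ray(p,632,278,.126),ray(p,578,248,.088), "foot", ray(p,507,208,.018))
i=cv2.imread("pics/w11.png");cv2.imwrite("pics/w11a.png",cv2.resize(i[30:300,440:640],None,fx=3,fy=3)[:,:])
c=((m0+m1)/2-u*.07); print(tool([c[0],c[1],.05]))
```

```text
[0.45012193 0.10281894 0.03      ] [0.53735782 0.0943186  0.03      ]
[0.51   0.2367 0.03  ] [0.4668 0.2415 0.03  ] [0.5533 0.232  0.03  ]
[0.5014 0.1672 0.03  ] [0.4589 0.1725 0.03  ] [0.544  0.1619 0.03  ]
0.07008450779961987 -7.047815858104201
-1 [0.4971 0.1325 0.03  ]
0 [0.5057 0.202  0.03  ]
1 [0.5143 0.2714 0.03  ]
glue [0.63222457 0.12671218 0.126     ] [0.6323609  0.12644707 0.088     ] foot [0.6263968  0.13057237 0.018     ]
[-0.36849607 -1.09171685 88.83745006]
```

Run:
```python
import cv2
i=cv2.imread("pics/w11.png");cv2.imwrite("pics/w11a.png",cv2.resize(i[30:300,440:640],None,fx=2.2,fy=2.2))
```

```text
(no output)
```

View pics/w11a.png

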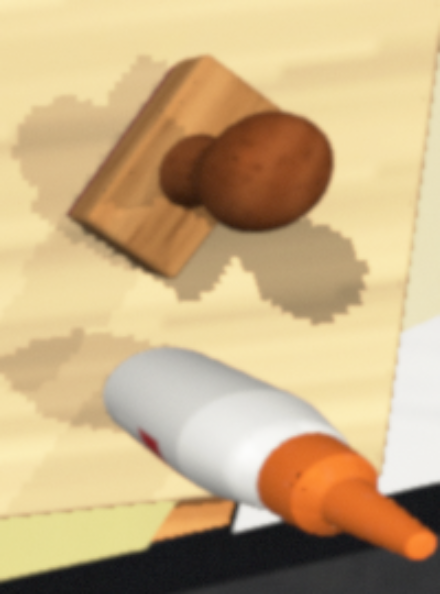

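>>> step_arm --pt "0 -1 30 0 0 0" --pt "0 -1 60 0 0 0" --pt "0 -1 82 0 0 0" --pt "0 -1 90 0 0 0" --pt "0 -1 94 0 0 0" --pt "0 -1 95.5 0 0 0" --pt "0 -1 95.5 0 0 0"

```text
clock: 14.75
ee_pos: [0.4981, 0.1321, 0.0441]
eef_rot: [0.001, 0.998, -0.056, 0.005]
force: [-0.1, -0.1, 0.2]
opening: 0.0363
```

>>> step_arm --pt "0 0 1 0 0 0" --pt "0 0 1 0 0 0"

```text
clock: 14.95
ee_pos: [0.4986, 0.1321, 0.0438]
eef_rot: [0.001, 0.998, -0.056, 0.006]
force: [-0.5, 0.0, -0.6]
opening: 0.0362
```

>>> step_arm --pt "0 0 0 0 0 0" --pt "0 0 0 0 0 0" --pt "0 0 0 0 0 0" --pt "0 0 -40 0 0 0" --pt "0 0 -85 0 0 0" --pt "0 0 -125 0 0 0" --pt "0 0 -150 0 0 0" --fingers 60

```text
clock: 15.65
ee_pos: [0.4975, 0.1327, 0.197]
eef_rot: [0.001, 0.998, -0.056, 0.007]
force: [0.8, -0.3, -0.5]
opening: 0.0599
```

Run:
```python
from h import *
import pickle
p=shot("wrist","w12"); s=env.sense(); print(s["clock"],s["ee_pos"],jawyaw(),s["opening"])
pickle.dump(p,open("w12.pkl","wb"))
for w in [[.488,.006,.15],[.4878,.006,.15]]: print(tool(w).round())
```

```text
15.7 [0.49856024 0.13281537 0.19992714] -6.448685911585612 0.059787679497522526
[  3. 127.  50.]
[  3. 127.  50.]
```

View pics/w12.png

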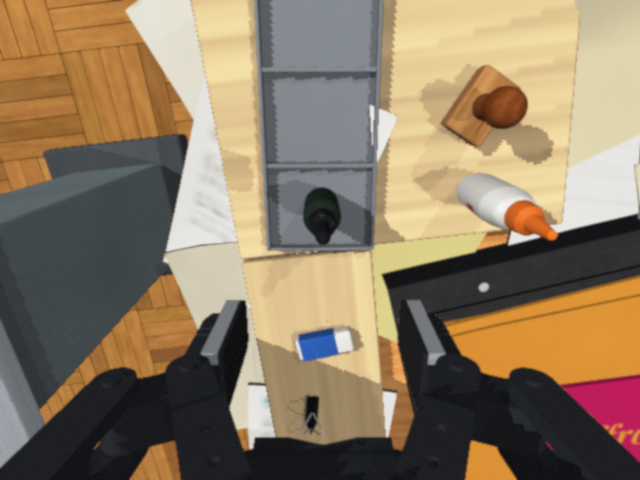

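Run:
```python
from h import *
import pickle
p=pickle.load(open("w12.pkl","rb"))
i=cv2.imread("pics/w12.png");cv2.imwrite("pics/w12a.png",cv2.resize(i[310:450,270:380],None,fx=5,fy=5,interpolation=cv2.INTER_CUBIC))
```

```text
(no output)
```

View pics/w12a.png

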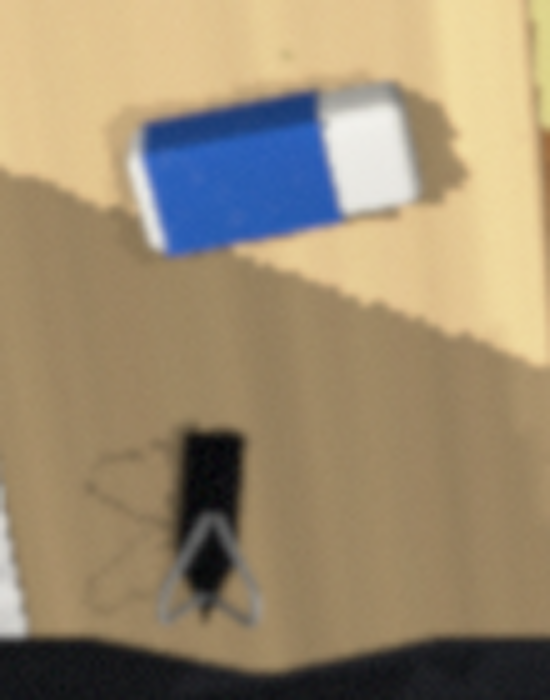

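Run:
```python
from h import *
import pickle
p=pickle.load(open("w12.pkl","rb"))
F=lambda x,y:(270+x/5,310+y/5)
q=np.array([ray(p,*F(*t),.03)[:2] for t in [(132,160),(404,108),(420,192),(158,254)]]);print(q.round(4),q.mean(0),cv2.minAreaRect((q*1000).astype(np.float32)))
f=(ray(p,*F(188,433),.018)+ray(p,*F(243,434),.018))/2; a=ray(p,*F(206,618),.036); d=f-a
print("clip",(f+a)/2,np.linalg.norm(d[:2]),np.degrees(np.arctan2(d[1],d[0]))-90)
```

```text
[[ 0.4621  0.0103]
 [ 0.5125  0.0152]
 [ 0.5139 -0.003 ]
 [ 0.4642 -0.0104]] [0.48815245 0.00301877] ((488.2926025390625, 2.358607292175293), (50.67231750488281, 20.84422492980957), 5.508735179901123)
clip [ 0.46598948 -0.07687761  0.027     ] 0.02877228282610105 -10.289547529479549
```

Run:
```python
from h import *
print(tool([.466,-.077,.12]).round(1))
```

```text
[-10.3 212.2  79.7]
```

>>> step_arm --pt "-2 42 0 0 0 1" --pt "-4 85 5 0 0 2" --pt "-6 128 15 0 0 3" --pt "-8 170 35 0 0 3.5" --pt "-10.5 212 65 0 0 3.5" --pt "-10.5 212 80 0 0 3.5" --pt "-10.5 212 80 0 0 3.5" --pt "-10.5 212 80 0 0 3.5" --fingers 45

```text
clock: 16.5
ee_pos: [0.4658, -0.0766, 0.12]
eef_rot: [0.0, 0.996, -0.087, 0.009]
force: [0.2, -0.9, 1.2]
opening: 0.0451
```

Run:
```python
from h import *
import pickle
p=shot("wrist","w13"); s=env.sense(); print(s["clock"],s["ee_pos"],jawyaw(),s["opening"])
pickle.dump(p,open("w13.pkl","wb"))
i=cv2.imread("pics/w13.png");cv2.imwrite("pics/w13a.png",cv2.resize(i[180:380,220:440],None,fx=3,fy=3,interpolation=cv2.INTER_CUBIC))
```

```text
16.55 [ 0.46622701 -0.07641675  0.12048887] -9.910236402345431 0.0450359059337731
```

View pics/w13a.png

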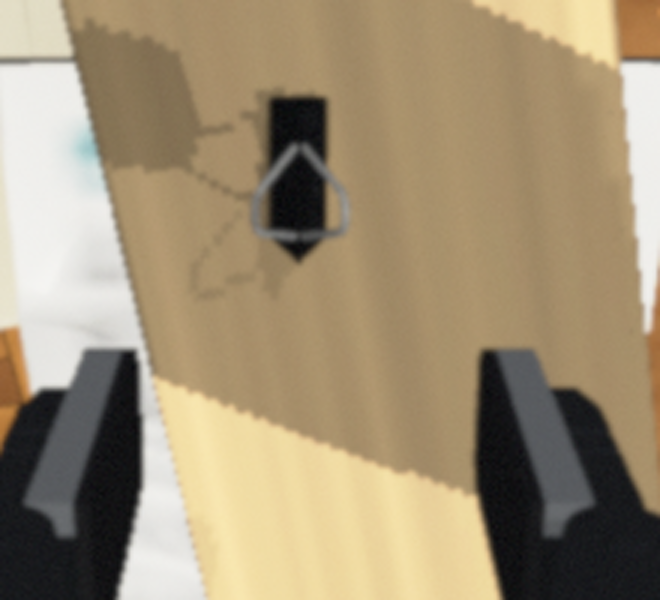

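Run:
```python
from h import *
import pickle
p=pickle.load(open("w13.pkl","rb"))
F=lambda x,y:(220+x/3,180+y/3)
b=[ray(p,*F(271,98),.018),ray(p,*F(326,98),.018)]
f=sum(b)/2; a=ray(p,*F(299,262),.036); d=f-a
m=(f+a)/2; m[2]=.021
print(np.linalg.norm(b[0]-b[1]),m,np.linalg.norm(d[:2]),np.degrees(np.arctan2(d[1],d[0]))-90,tool(m))
```

```text
0.011834694929176796 [ 0.46557782 -0.07698859  0.021     ] 0.03054703332862245 -10.243284199743272 [-2.44748803  0.79123383 99.45937943]
```

```bash
cat >> h.py <<'E'
def turn(yawdeg):
    "rotvec (deg, tool axes) from the measured pose to tool pointing down with jaw yaw"
    s=env.sense(); a=np.radians(yawdeg); x=np.array([np.cos(a),np.sin(a),0]); z=np.array([0,0,-1.]); y=np.cross(z,x)
    return np.degrees((rot(s["eef_rot"]).inv()*R.from_matrix(np.c_[x,y,z])).as_rotvec()).round(1)
E
python3 - <<'E'
from h import *
print(turn(-10.2))
E
```

```text
[-0.1 -1.1  0.3]
```

>>> step_arm --pt "-2.5 1 20 0 -1 0" --pt "-2.5 1 55 0 -1 0" --pt "-2.5 1 85 0 -1 0" --pt "-2.5 1 99 0 -1 0" --pt "-2.5 1 99 0 -1 0" --pt "-2.5 1 99 0 -1 0"

```text
clock: 17.15
ee_pos: [0.4664, -0.0767, 0.0225]
eef_rot: [-0.0, 0.996, -0.086, 0.002]
force: [-0.7, -0.7, 0.3]
opening: 0.0452
```

>>> step_arm --pt "0 0 0 0 0 0" --pt "0 0 0 0 0 0" --pt "0 0 0 0 0 0" --pt "0 0 0 0 0 0" --pt "0 0 0 0 0 0" --fingers 0 --squeeze 25

```text
clock: 17.65
ee_pos: [0.4671, -0.0768, 0.0235]
eef_rot: [-0.0, 0.996, -0.086, 0.003]
force: [0.2, 1.3, 8.0]
opening: 0.0084
```

>>> step_arm --pt "0 0 0 0 0 0" --pt "0 0 -10 0 0 0" --pt "0 0 -30 0 0 0" --pt "0 0 -60 0 0 0" --pt "0 0 -100 0 0 0" --pt "0 0 -120 0 0 0" --pt "0 0 -120 0 0 0"

```text
clock: 18.35
ee_pos: [0.4678, -0.0773, 0.147]
eef_rot: [0.0, 0.996, -0.086, 0.005]
force: [0.9, -0.3, -0.7]
opening: 0.0082
```

Run:
```python
from h import *
import pickle
p=shot("wrist","w14"); s=env.sense(); print(s["clock"],s["ee_pos"],jawyaw(),s["opening"])
pickle.dump(p,open("w14.pkl","wb"))
for w in [[.48,.1,.20],[.514,.272,.2]]: print(tool(w).round())
print(turn(-7))
```

```text
18.4 [ 0.4670303  -0.07706756  0.14517104] -9.823474430647739 0.008292136574471566
[ -17. -177.  -55.]
[ -13. -352.  -55.]
[-0.  -0.5 -2.8]
```

View pics/w14.png

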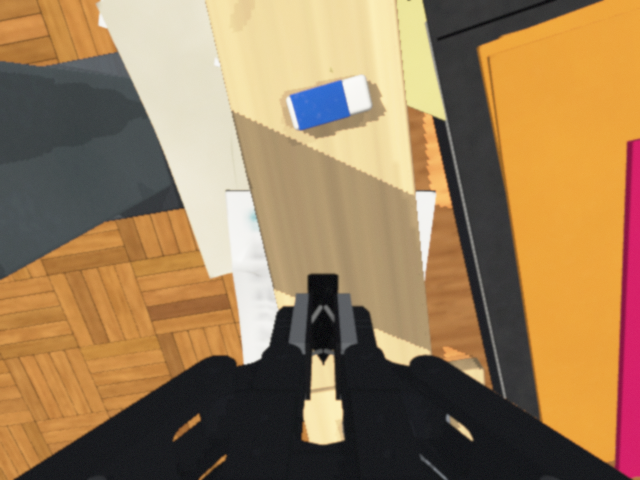

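>>> step_arm --pt "-4 -40 -35 0 0 0" --pt "-8 -87 -55 0 0 0" --pt "-14 -134 -55 0 -0.5 -1" --pt "-17 -180 -55 0 -0.5 -2" --pt "-16 -226 -55 0 -0.5 -2.8" --pt "-15 -272 -55 0 -0.5 -2.8" --pt "-14 -318 -55 0 -0.5 -2.8" --pt "-13 -352 -55 0 -0.5 -2.8"

```text
clock: 19.2
ee_pos: [0.5133, 0.2745, 0.1989]
eef_rot: [0.0, 0.998, -0.061, -0.001]
force: [1.2, 0.2, -0.5]
opening: 0.0081
```

>>> step_arm --pt "0 0 0 0 0 0" --pt "0 0 0 0 0 0"

```text
clock: 19.4
ee_pos: [0.5125, 0.2751, 0.1972]
eef_rot: [0.001, 0.998, -0.06, -0.003]
force: [0.1, 0.4, -1.0]
opening: 0.008
```

Run:
```python
from h import *
import pickle
p=shot("wrist","w15"); s=env.sense(); print(s["clock"],s["ee_pos"],jawyaw(),s["opening"])
pickle.dump(p,open("w15.pkl","wb"))
print(tool([.514,.272,.0275]).round(1),turn(-7))
```

```text
19.45 [0.51272469 0.27418601 0.19770181] -6.920412944306481 0.00822984586996827
[  2.3   1.7 170.2] [0.1 0.3 0.1]
```

View pics/w15.png

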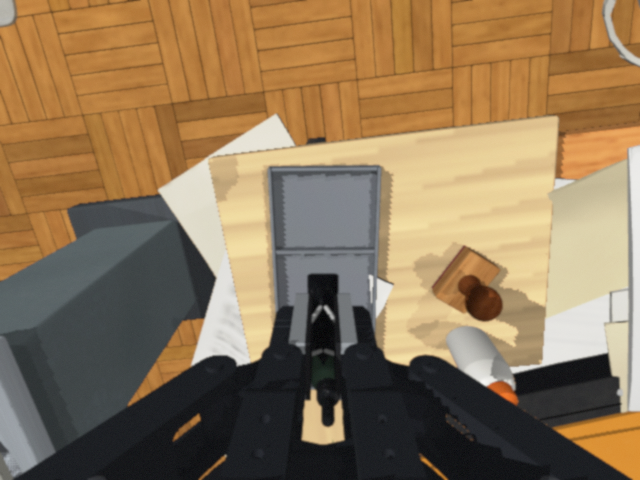

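Run:
```python
from h import *
import pickle
p=pickle.load(open("w15.pkl","rb"))
print(ray(p,270,168,.03),ray(p,381,166,.03),ray(p,274,249,.03),ray(p,378,249,.03))
```

```text
[0.47455929 0.31281484 0.03      ] [0.56148426 0.30406064 0.03      ] [0.46691503 0.24503876 0.03      ] [0.55397307 0.23478557 0.03      ]
```

>>> step_arm --pt "2 1.7 45 0 0 0" --pt "2 1.7 90 0 0 0" --pt "2 1.7 130 0 0 0" --pt "2 1.7 155 0 0 0" --pt "2 1.7 165 0 0 0" --pt "2 1.7 167 0 0 0" --pt "2 1.7 167 0 0 0"

```text
clock: 20.15
ee_pos: [0.5144, 0.2717, 0.0317]
eef_rot: [0.001, 0.998, -0.061, -0.002]
force: [0.8, 0.6, -0.2]
opening: 0.0083
```

>>> step_arm --pt "0 0 2 0 0 0" --pt "0 0 4 0 0 0" --pt "0 0 5 0 0 0" --pt "0 0 5 0 0 0"

```text
clock: 20.55
ee_pos: [0.5144, 0.2718, 0.0269]
eef_rot: [0.0, 0.998, -0.061, -0.002]
force: [0.0, 0.8, 0.2]
opening: 0.008
```

>>> step_arm --pt "0 0 0 0 0 0" --pt "0 0 0 0 0 0" --pt "0 0 0 0 0 0" --pt "0 0 -40 0 0 0" --pt "0 0 -85 0 0 0" --pt "0 0 -130 0 0 0" --pt "0 0 -175 0 0 0" --pt "0 0 -175 0 0 0" --fingers 36

```text
clock: 21.35
ee_pos: [0.517, 0.2727, 0.2084]
eef_rot: [-0.001, 0.998, -0.061, 0.003]
force: [0.7, 0.4, 0.1]
opening: 0.036
```

Run:
```python
from h import *
import pickle
p=shot("wrist","w16"); s=env.sense(); print(s["clock"],s["ee_pos"],jawyaw(),s["opening"])
pickle.dump(p,open("w16.pkl","wb"))
```

```text
21.4 [0.51614732 0.27237138 0.20528821] -6.95359783549836 0.03620148746296225
```

View pics/w16.png

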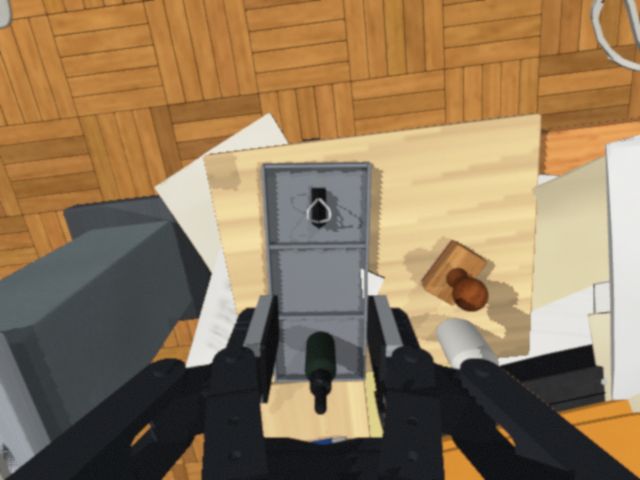

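Run:
```python
from h import *
print(tool([.625,.045,.25]).round(),turn(0))
```

```text
[136. 212. -45.] [-0.1 -0.1 -7. ]
```

>>> step_arm --pt "22 35 -20 0 0 -2" --pt "45 70 -35 0 0 -4" --pt "68 106 -45 0 0 -6" --pt "91 142 -45 0 0 -7" --pt "114 178 -45 0 0 -7" --pt "136 212 -45 0 0 -7" --pt "136 212 -45 0 0 -7" --pt "136 212 -45 0 0 -7" --fingers 75

```text
clock: 22.2
ee_pos: [0.6253, 0.0445, 0.2486]
eef_rot: [-0.001, 1.0, -0.001, -0.0]
force: [0.3, -0.4, 0.3]
opening: 0.0752
```

Run:
```python
from h import *
import pickle
p=shot("wrist","w17"); s=env.sense(); print(s["clock"],s["ee_pos"],jawyaw(),s["opening"],s["qpos"].round(2))
pickle.dump(p,open("w17.pkl","wb"))
i=cv2.imread("pics/w17.png");cv2.imwrite("pics/w17a.png",cv2.resize(i[20:180,230:430],None,fx=3.5,fy=3.5,interpolation=cv2.INTER_CUBIC))
```

```text
22.25 [0.62500482 0.0454791  0.24911553] 0.013519759713805564 0.07507258470403717 [-0.06  0.39  0.26  1.44  0.    1.51]
```

View pics/w17a.png

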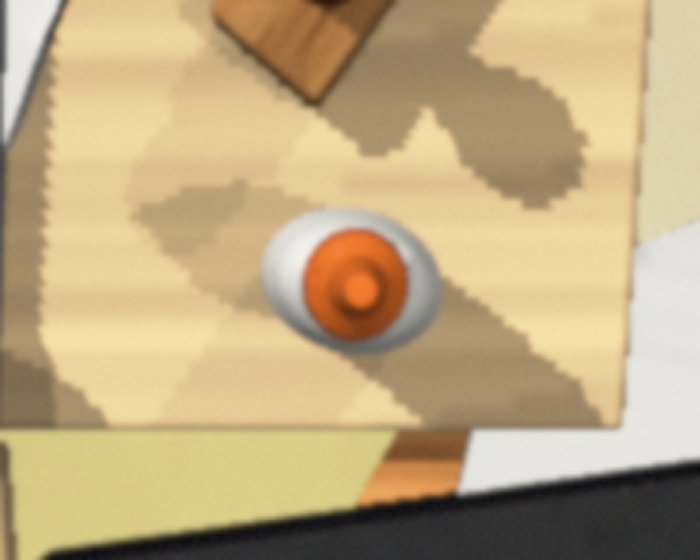

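Run:
```python
from h import *
import pickle
p=pickle.load(open("w17.pkl","rb"))
im=p["img"]; hsv=cv2.cvtColor(im,cv2.COLOR_RGB2HSV)
sub=np.zeros((480,640),np.uint8)
sl=(slice(72,130),slice(298,362))
h=hsv[sl]; m=((h[...,1]<55)|((h[...,1]>190)&(h[...,0]<14))).astype(np.uint8)
sub[sl]=m
sub=cv2.morphologyEx(sub,cv2.MORPH_OPEN,np.ones((3,3)))
n,l,st,ce=cv2.connectedComponentsWithStats(sub); k=1+st[1:,4].argmax()
c,_=cv2.findContours((l==k).astype(np.uint8),cv2.RETR_EXTERNAL,cv2.CHAIN_APPROX_NONE)
e=cv2.fitEllipse(c[0]);print(e,st[k])
v=cv2.resize(im[60:140,290:370],None,fx=6,fy=6)[:,:,::-1].copy()
cv2.drawContours(v,[((c[0]-[290,60])*6+3)],-1,(0,255,0),1);cv2.imwrite("pics/e17.png",v)
print("tip",ray(p,230+361/3.5,20+292/3.5,.126),"orange base",ray(p,230+354/3.5,20+282/3.5,.09),"body",ray(p,*e[0],.065))
```

```text
((330.0256042480469, 99.74108123779297), (37.68231201171875, 48.11616516113281), 107.64031982421875) [305  79  51  42 853]
tip [0.63220374 0.1263199  0.126     ] orange base [0.63166076 0.1283235  0.09      ] body [0.63129958 0.12912801 0.065     ]
```

View pics/e17.png

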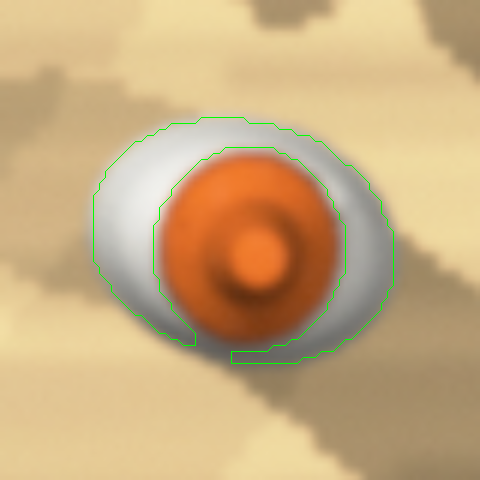

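Run:
```python
from h import *
import pickle
from scipy.optimize import minimize
p=pickle.load(open("w17.pkl","rb"))
im=p["img"]; hsv=cv2.cvtColor(im,cv2.COLOR_RGB2HSV)
m=np.zeros((480,640),np.uint8); sl=(slice(72,130),slice(298,362)); h=hsv[sl]
m[sl]=((h[...,1]<55)|((h[...,1]>190)&(h[...,0]<14)))
m=cv2.morphologyEx(m,cv2.MORPH_CLOSE,np.ones((5,5))); m=cv2.morphologyEx(m,cv2.MORPH_OPEN,np.ones((3,3)))
n,l,st,ce=cv2.connectedComponentsWithStats(m); k=1+st[1:,4].argmax(); c,_=cv2.findContours((l==k).astype(np.uint8),cv2.RETR_EXTERNAL,cv2.CHAIN_APPROX_NONE)
hull=cv2.convexHull(c[0]); print(cv2.fitEllipse(hull))
T=np.zeros_like(m); cv2.fillPoly(T,[hull],1)
t=np.linspace(0,2*np.pi,60)
def sil(x):
    X,Y,a=x; ca,sa=np.cos(a),np.sin(a); e=np.c_[.0155*np.cos(t),.0205*np.sin(t)]@np.array([[ca,sa],[-sa,ca]])+[X,Y]
    P=np.vstack([np.c_[e,np.full(60,z)] for z in (.018,.07)]); 
    q=proj(p,P); M=np.zeros((480*4//1,640*4),np.uint8)
    cv2.fillPoly(M,[cv2.convexHull(np.round(q*4).astype(np.int32)+2)],1); return cv2.resize(M.astype(np.float32),(640,480),interpolation=cv2.INTER_AREA)
f=lambda x:np.abs(sil(x)-T).sum()
best=min((minimize(f,[.630,.129,np.radians(a)],method="Nelder-Mead",options=dict(initial_simplex=np.array([[.630,.129,np.radians(a)],[.634,.129,np.radians(a)],[.63,.133,np.radians(a)],[.63,.129,np.radians(a+15)]]))) for a in (50,70,90)),key=lambda r:r.fun)
print(best.x[:2],np.degrees(best.x[2]),best.fun,T.sum())
```

```text
((329.9547424316406, 99.51705169677734), (40.44575500488281, 52.27816390991211), 105.95721435546875)
[0.63101927 0.12899498] 77.61251152736216 74.6875 1698
```

>>> step_arm --pt "1 -10 0 0 0 -8" --pt "2 -25 0 0 0 -16" --pt "3 -45 0 0 0 -24" --pt "4 -65 0 0 0 -32" --pt "5 -80 0 0 0 -40" --pt "6 -84 0 0 0 -48" --pt "6 -84 10 0 0 -56" --pt "6 -84 20 0 0 -64" --fingers 56

```text
clock: 23.05
ee_pos: [0.6302, 0.1316, 0.2291]
eef_rot: [-0.001, 0.846, 0.534, 0.001]
force: [0.4, -0.5, -0.5]
opening: 0.0558
```

>>> step_arm --pt "0 0 5 0 0 -6" --pt "0 0 10 0 0 -12" --pt "0 0 15 0 0 -14" --pt "0 0 15 0 0 -14"

```text
clock: 23.45
ee_pos: [0.6291, 0.1331, 0.2134]
eef_rot: [-0.001, 0.774, 0.634, 0.0]
force: [0.3, -0.3, 0.9]
opening: 0.0563
```

Run:
```python
from h import *
import pickle
p=shot("wrist","w18"); s=env.sense(); print(s["clock"],s["ee_pos"],jawyaw(),s["opening"],s["qpos"].round(2))
print(tool([.631,.129,.16]).round(1),tool([.631,.129,.06]).round(1),turn(77.6))
```

```text
23.5 [0.62933438 0.13284973 0.21389062] 78.53870134106747 0.05596271652021036 [0.08 0.43 0.23 1.37 0.   0.28]
[-3.5  2.4 53.9] [ -3.7   2.5 153.9] [-0.  -0.1  0.9]
```

View pics/w18.png

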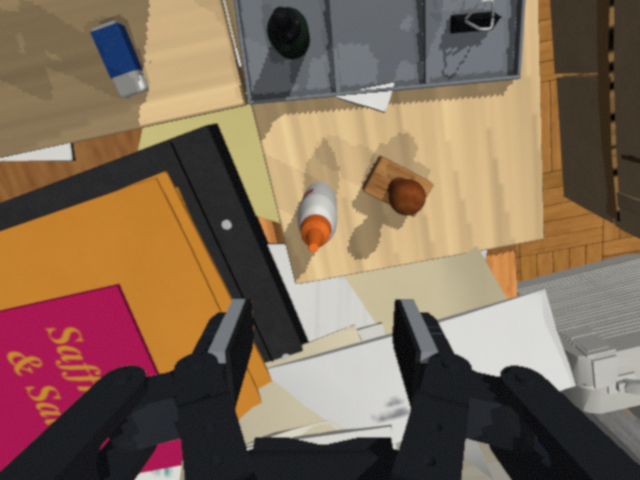

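>>> step_arm --pt "-3.5 2.5 15 0 0 0.9" --pt "-3.5 2.5 40 0 0 0.9" --pt "-3.5 2.5 60 0 0 0.9" --pt "-3.5 2.5 68 0 0 0.9" --pt "-3.5 2.5 68 0 0 0.9"

```text
clock: 24.0
ee_pos: [0.6305, 0.1295, 0.1453]
eef_rot: [-0.001, 0.779, 0.627, -0.0]
force: [-0.1, -0.4, 0.3]
opening: 0.056
```

Run:
```python
from h import *
p=shot("wrist","w19"); s=env.sense(); print(s["clock"],s["ee_pos"],jawyaw(),s["opening"])
print(tool([.631,.129,.06]).round(1),turn(77.6))
print("expected tip/base px",proj(p,[[.6315,.128,.126],[.631,.129,.018],[.631,.129,.07]]))
```

```text
24.05 [0.63103512 0.12945706 0.14634979] 77.63784497736613 0.05605751795876843
[-0.6  0.1 86.3] [-0.  -0.1  0. ]
expected tip/base px [[319.43554283 293.84720493]
 [321.36467097 223.94228895]
 [321.35164996 249.42227638]]
```

View pics/w19.png

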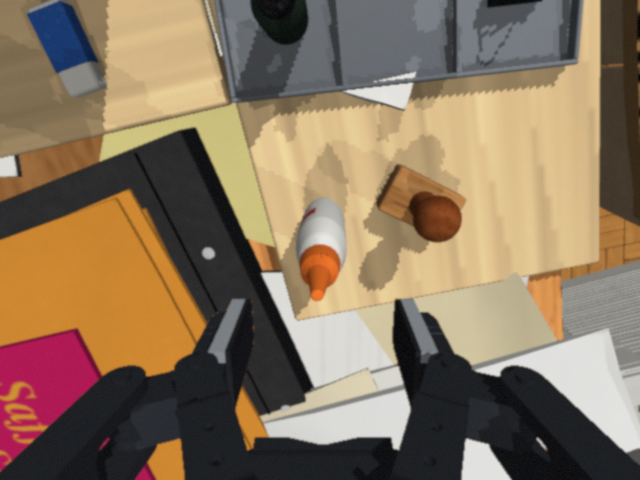

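>>> step_arm --pt "-0.5 0 25 0 0 0" --pt "-0.5 0 50 0 0 0" --pt "-0.5 0 70 0 0 0" --pt "-0.5 0 82 0 0 0" --pt "-0.5 0 86 0 0 0" --pt "-0.5 0 86 0 0 0"

```text
clock: 24.65
ee_pos: [0.6313, 0.1292, 0.0609]
eef_rot: [-0.001, 0.779, 0.627, 0.001]
force: [0.2, 0.2, 0.0]
opening: 0.056
```

>>> step_arm --pt "0 0 0 0 0 0" --pt "0 0 0 0 0 0" --pt "0 0 0 0 0 0" --pt "0 0 0 0 0 0" --pt "0 0 0 0 0 0" --fingers 0 --squeeze 35

```text
clock: 25.15
ee_pos: [0.632, 0.1293, 0.0623]
eef_rot: [0.0, 0.779, 0.627, 0.002]
force: [-1.6, -0.2, 5.4]
opening: 0.0281
```

>>> step_arm --pt "0 0 0 0 0 0" --pt "0 0 -10 0 0 0" --pt "0 0 -30 0 0 0" --pt "0 0 -60 0 0 0" --pt "0 0 -85 0 0 0" --pt "0 0 -85 0 0 0"

```text
clock: 25.75
ee_pos: [0.6333, 0.1292, 0.1517]
eef_rot: [0.002, 0.779, 0.627, 0.004]
force: [0.7, -0.2, -0.8]
opening: 0.0282
```

Run:
```python
from h import *
p=shot("wrist","w20"); s=env.sense(); print(s["clock"],s["ee_pos"],jawyaw(),s["opening"],s["force"])
for w in [[.58,.15,.17],[.5055,.2022,.17],[.5055,.2022,.064]]: print(tool(w).round(1))
print(turn(83),turn(-7))
```

```text
25.8 [0.63252735 0.12915476 0.14939891] 77.63743340418158 0.02817183757344928 [-0.56133158 -0.59437004 -2.48896495]
[  9.2 -55.7 -20.9]
[  44.2 -139.6  -21.2]
[  43.8 -140.2   84.8]
[ 0.3 -0.2 -5.4] [ 0.1 -0.4 84.6]
```

View pics/w20.png

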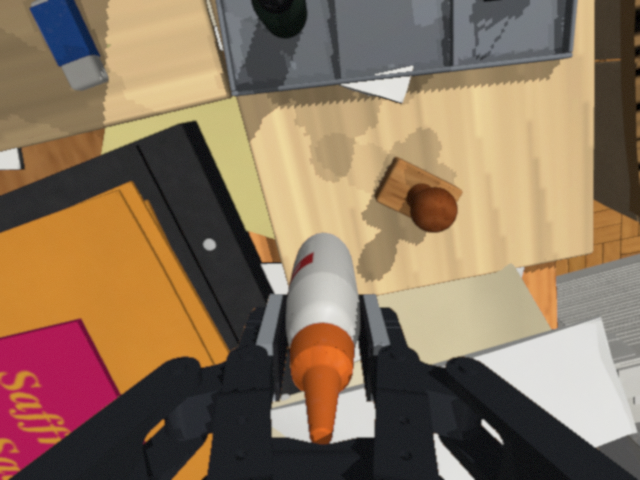

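>>> step_arm --pt "0 -10 -15 0 0 -1" --pt "8 -40 -21 0 0 -2" --pt "20 -75 -21 0 0 -3.5" --pt "33 -110 -21 0 0 -5" --pt "44 -140 -21 0.2 -0.2 -5.4" --pt "44 -140 -21 0.2 -0.2 -5.4" --pt "44 -140 -21 0.2 -0.2 -5.4"

```text
clock: 26.5
ee_pos: [0.5043, 0.2024, 0.1702]
eef_rot: [0.001, 0.748, 0.664, 0.001]
force: [-0.3, -0.0, -1.8]
opening: 0.0287
```

Run:
```python
from h import *
p=shot("wrist","w21"); s=env.sense(); print(s["clock"],s["ee_pos"],jawyaw(),s["opening"],s["force"])
for w in [[.5055,.2022,.066]]: print(tool(w).round(1))
print(turn(83))
```

```text
26.55 [0.50502657 0.20203835 0.16997366] 83.08099846958211 0.028243511622283578 [ 0.56899136  0.67722373 -0.95940126]
[  0.2   0.2 104. ]
[0.2 0.  0.1]
```

View pics/w21.png

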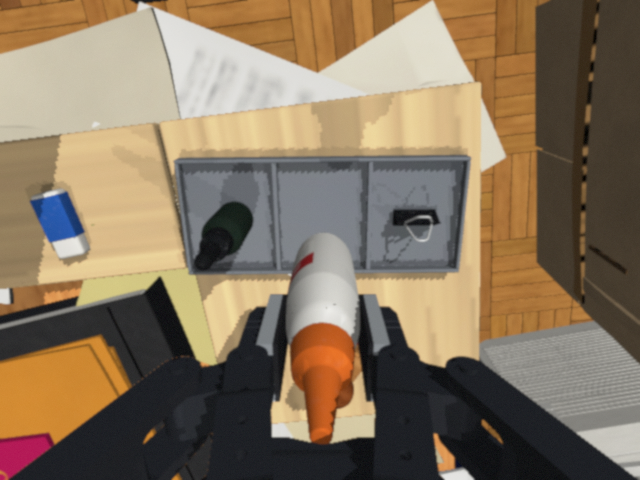

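>>> step_arm --pt "0 0 35 0 0 0" --pt "0 0 65 0 0 0" --pt "0 0 88 0 0 0" --pt "0 0 99 0 0 0" --pt "0 0 103 0 0 0" --pt "0 0 103.5 0 0 0" --pt "0 0 103.5 0 0 0"

```text
clock: 27.25
ee_pos: [0.5061, 0.202, 0.0674]
eef_rot: [0.001, 0.749, 0.663, 0.001]
force: [-0.5, -0.3, -2.0]
opening: 0.0285
```

>>> step_arm --pt "0 0 1 0 0 0" --pt "0 0 2 0 0 0" --pt "0 0 2 0 0 0"

```text
clock: 27.55
ee_pos: [0.5063, 0.2021, 0.0658]
eef_rot: [0.002, 0.749, 0.663, 0.002]
force: [-0.4, 0.2, -1.0]
opening: 0.028
```

>>> step_arm --pt "0 0 0 0 0 0" --pt "0 0 0 0 0 0" --pt "0 0 0 0 0 0" --pt "0 0 0 0 0 0" --pt "0 0 -40 0 0 0" --pt "0 0 -80 0 0 0" --pt "0 0 -110 0 0 0" --pt "0 0 -110 0 0 0" --fingers 50

```text
clock: 28.35
ee_pos: [0.5075, 0.2025, 0.1801]
eef_rot: [0.003, 0.748, 0.663, 0.005]
force: [1.2, 0.2, -0.7]
opening: 0.0498
```

Run:
```python
from h import *
p=shot("wrist","w22"); s=env.sense(); print(s["clock"],s["ee_pos"],jawyaw(),s["opening"],s["force"])
for w in [[.488,.003,.15]]: print(tool(w).round(1))
print(turn(96))
```

```text
28.4 [0.50665231 0.20227815 0.17770321] 83.07252391145434 0.04989978790008652 [ 0.64674304  0.07594173 -0.51258421]
[-200.1    5.3   27.4]
[  0.5  -0.1 -12.9]
```

View pics/w22.png

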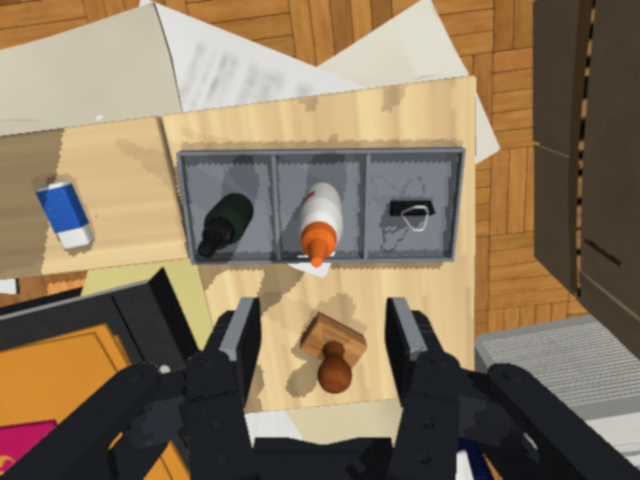

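>>> step_arm --pt "-40 1 -10 0 0 -2" --pt "-80 2 -10 0 0 -4" --pt "-120 3 -5 0.5 0 -7" --pt "-160 4 5 0.5 0 -10" --pt "-200 5 30 0.5 0 -13" --pt "-200 5 50 0.5 0 -13" --pt "-200 5 50 0.5 0 -13" --pt "-200 5 50 0.5 0 -13" --fingers 55

```text
clock: 29.2
ee_pos: [0.4876, 0.0034, 0.127]
eef_rot: [-0.001, 0.669, 0.743, -0.0]
force: [0.5, 0.2, 0.9]
opening: 0.0549
```

Run:
```python
from h import *
import pickle
p=shot("wrist","w23"); s=env.sense(); print(s["clock"],s["ee_pos"],jawyaw(),s["opening"],s["force"])
pickle.dump(p,open("w23.pkl","wb"))
i=cv2.imread("pics/w23.png");cv2.imwrite("pics/w23a.png",cv2.resize(i[180:380,220:440],None,fx=3,fy=3,interpolation=cv2.INTER_CUBIC))
```

```text
29.25 [0.48812571 0.00368194 0.12770697] 96.10365816677492 0.05523567366645426 [0.20500816 0.1428799  0.77597678]
```

View pics/w23a.png

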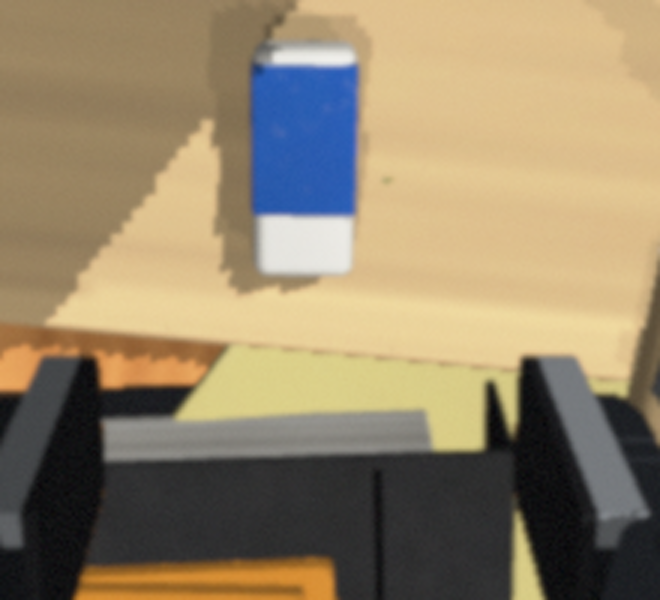

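Run:
```python
from h import *
import pickle
p=pickle.load(open("w23.pkl","rb"))
F=lambda x,y:(220+x/3,180+y/3)
q=np.array([ray(p,*F(*t),.03)[:2] for t in [(253,60),(358,58),(353,272),(257,273)]]);
print(q.round(4),q.mean(0),cv2.minAreaRect((q*1000).astype(np.float32)))
L=(q[0]+q[3])/2;Rr=(q[1]+q[2])/2; m=(L+Rr)/2
d=q[1]+q[0]-q[2]-q[3];print(np.degrees(np.arctan2(d[1],d[0])),np.linalg.norm(d)/2,tool([*m,.021]),turn(96))
```

```text
[[ 0.4648 -0.0101]
 [ 0.462   0.0117]
 [ 0.5104  0.0164]
 [ 0.5129 -0.0048]] [0.48751687 0.00328914] ((487.45111083984375, 3.4395761489868164), (48.706573486328125, 21.909996032714844), 6.289044380187988)
-174.08150611515623 0.04847144959791895 [ -0.43976511  -0.6469546  106.70656398] [-0.  -0.1  0.1]
```

>>> step_arm --pt "-0.5 -1.5 30 0 0 0" --pt "-0.5 -1.5 65 0 0 0" --pt "-0.5 -1.5 92 0 0 0" --pt "-0.5 -1.5 104 0 0 0" --pt "-0.5 -1.5 107 0 0 0" --pt "-0.5 -1.5 107 0 0 0" --pt "-0.5 -1.5 107 0 0 0"

```text
clock: 29.95
ee_pos: [0.4875, 0.0034, 0.0218]
eef_rot: [0.0, 0.668, 0.744, 0.001]
force: [-0.6, -0.2, -0.4]
opening: 0.0553
```

>>> step_arm --pt "0 0 1 0 0 0" --pt "0 0 1 0 0 0" --pt "0 0 1 0 0 0" --pt "0 0 1 0 0 0" --pt "0 0 1 0 0 0" --fingers 0 --squeeze 30

```text
clock: 30.45
ee_pos: [0.488, 0.0034, 0.0216]
eef_rot: [0.001, 0.668, 0.744, 0.001]
force: [-0.9, 0.6, 5.0]
opening: 0.0207
```

>>> step_arm --pt "0 0 0 0 0 0" --pt "0 0 -10 0 0 0" --pt "0 0 -30 0 0 0" --pt "0 0 -70 0 0 0" --pt "0 0 -110 0 0 0" --pt "0 0 -110 0 0 0"

```text
clock: 31.05
ee_pos: [0.49, 0.0029, 0.1371]
eef_rot: [0.004, 0.668, 0.744, 0.004]
force: [0.5, 0.5, -0.5]
opening: 0.0212
```

Run:
```python
from h import *
p=shot("wrist","w24"); s=env.sense(); print(s["clock"],s["ee_pos"],jawyaw(),s["opening"],s["force"])
for w in [[.49,-.2,.16],[.505,-.3825,.16],[.505,-.3825,.026]]: print(tool(w).round(1))
print(turn(92))
```

```text
31.1 [0.48906115 0.00308051 0.13460153] 96.14992264249116 0.020808532456328056 [-0.47564472 -0.03169519 -1.07136931]
[-202.   -20.6  -25.4]
[-385.1  -25.2  -25.2]
[-384.9  -26.4  108.8]
[0.5 0.  4.2]
```

View pics/w24.png

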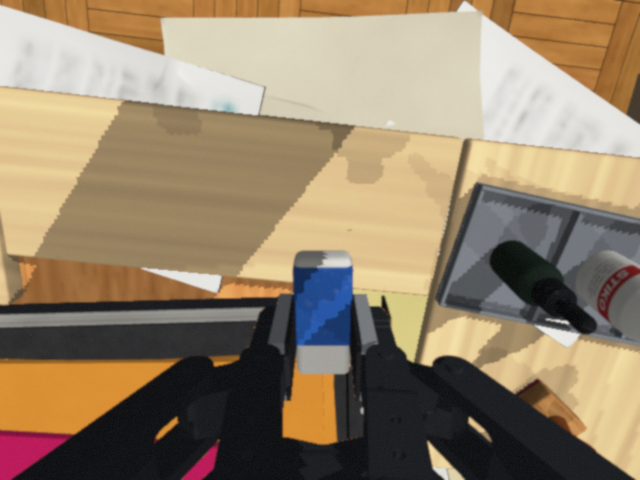

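>>> step_arm --pt "-45 -5 -20 0 0 1" --pt "-92 -10 -25 0 0 2" --pt "-139 -15 -25 0 0 3" --pt "-186 -20 -25 0.5 0 4" --pt "-233 -21 -25 0.5 0 4.2" --pt "-280 -22 -25 0.5 0 4.2" --pt "-327 -24 -25 0.5 0 4.2" --pt "-374 -25 -25 0.5 0 4.2"

```text
clock: 31.9
ee_pos: [0.5034, -0.3732, 0.1588]
eef_rot: [-0.001, 0.695, 0.719, -0.0]
force: [0.7, 0.7, -0.4]
opening: 0.0211
```

>>> step_arm --pt "-10 0 0 0 0 0" --pt "-10 0 0 0 0 0" --pt "-10 0 0 0 0 0"

```text
clock: 32.2
ee_pos: [0.5033, -0.3822, 0.1581]
eef_rot: [-0.002, 0.695, 0.719, -0.0]
force: [-0.2, -0.2, 0.1]
opening: 0.0208
```

Run:
```python
from h import *
import pickle
p=shot("wrist","w25"); s=env.sense(); print(s["clock"],s["ee_pos"],jawyaw(),s["opening"],s["force"])
pickle.dump(p,open("w25.pkl","wb"))
for w in [[.505,-.3825,.0255]]: print(tool(w).round(1))
print(turn(92))
```

```text
32.25 [ 0.50351674 -0.38165326  0.15852261] 91.97240401239027 0.020964989777875486 [-0.14843115  0.0392588  -0.04742394]
[ -1.1   1.7 133. ]
[-0.1 -0.1 -0. ]
```

View pics/w25.png

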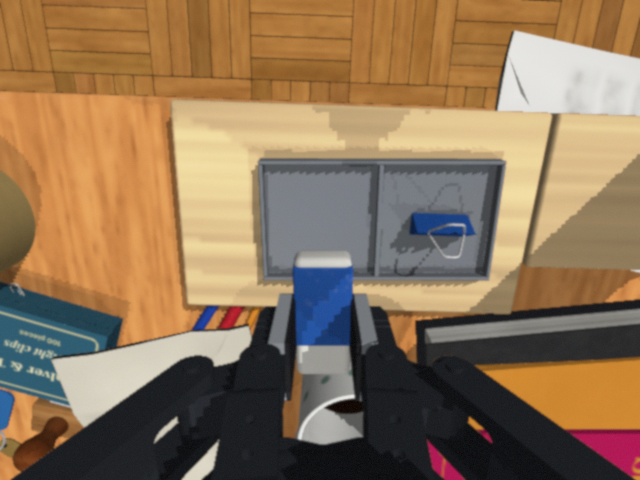

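Run:
```python
from h import *
import pickle
p=pickle.load(open("w25.pkl","rb"))
for t in [(260,160),(264,283),(378,163),(377,276),(505,160),(491,280)]: print(t,ray(p,*t,.03).round(4))
```

```text
(260, 160) [ 0.4599 -0.4259  0.03  ]
(264, 283) [ 0.5524 -0.4244  0.03  ]
(378, 163) [ 0.4592 -0.345   0.03  ]
(377, 276) [ 0.5438 -0.3391  0.03  ]
(505, 160) [ 0.4542 -0.2581  0.03  ]
(491, 280) [ 0.5443 -0.2524  0.03  ]
```

>>> step_arm --pt "-1.5 1.5 40 0 0 0" --pt "-1.5 1.5 80 0 0 0" --pt "-1.5 1.5 110 0 0 0" --pt "-1.5 1.5 124 0 0 0" --pt "-1.5 1.5 130 0 0 0" --pt "-1.5 1.5 132 0 0 0" --pt "-1.5 1.5 132 0 0 0"

```text
clock: 32.95
ee_pos: [0.5053, -0.3826, 0.0275]
eef_rot: [-0.001, 0.695, 0.719, -0.0]
force: [-0.3, 0.1, -0.1]
opening: 0.021
```

>>> step_arm --pt "0 0 1 0 0 0" --pt "0 0 2.5 0 0 0" --pt "0 0 2.5 0 0 0" --pt "0 0 2.5 0 0 0"

```text
clock: 33.35
ee_pos: [0.5053, -0.3827, 0.0252]
eef_rot: [-0.0, 0.695, 0.719, -0.0]
force: [0.1, 0.2, -1.7]
opening: 0.021
```

>>> step_arm --pt "0 0 0 0 0 0" --pt "0 0 0 0 0 0" --pt "0 0 0 0 0 0" --pt "0 0 -40 0 0 0" --pt "0 0 -85 0 0 0" --pt "0 0 -130 0 0 0" --pt "0 0 -180 0 0 0" --pt "0 0 -200 0 0 0" --fingers 38

```text
clock: 34.15
ee_pos: [0.5063, -0.3835, 0.2306]
eef_rot: [0.003, 0.695, 0.719, -0.0]
force: [0.1, 0.1, 0.6]
opening: 0.0382
```

Run:
```python
from h import *
import pickle
p=shot("wrist","w26"); s=env.sense(); print(s["clock"],s["ee_pos"],jawyaw(),s["opening"],s["force"])
pickle.dump(p,open("w26.pkl","wb"))
q=shot("scene","s26"); r=shot("side","d26")
```

```text
34.2 [ 0.50661991 -0.38380035  0.23205798] 92.01358890136777 0.03801357543296085 [-1.48882316 -0.05919819  1.01432422]
```

View pics/w26.png

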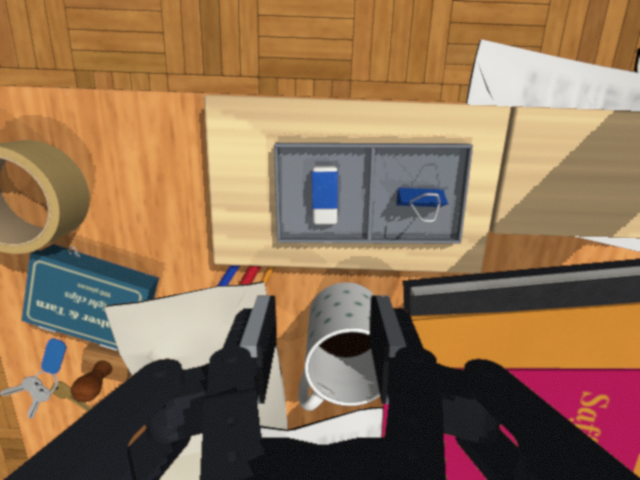

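View pics/s26.png

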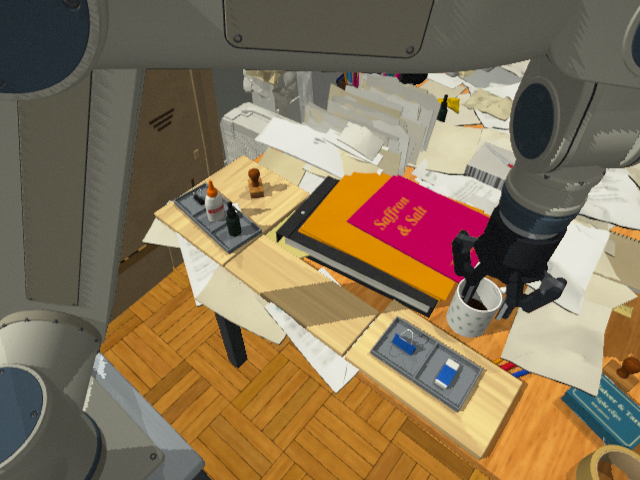

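Run:
```python
from h import *
import pickle
p=pickle.load(open("w26.pkl","rb"))
q=np.array([ray(p,*t,.033)[:2] for t in [(313,167),(336,166),(337,223),(314,224)]]);m=q.mean(0);print("eraser",m)
th=np.radians(2.1);d=m-[.504,-.3405];print("in short tray",d@[np.cos(th),np.sin(th)],d@[-np.sin(th),np.cos(th)])
a=cv2.imread("pics/scene0.png");b=cv2.imread("pics/s26.png")
for n,sl in dict(stamp=(slice(164,196),slice(248,262)),mug=(slice(300,336),slice(447,500))).items(): print(n,np.abs(a[sl].astype(int)-b[sl]).mean())
c=shot("scene")
for k,v in boxes(c,["stamp","mug","glue_bottle","dropper_bottle"],1).items(): print(k,[(s,x.round()) for s,x in v])
s=env.sense();print(s["clock"],s["ee_pos"],s["force"])
env.sign_off()
```

```text
eraser [ 0.50327563 -0.38188833]
in short tray -0.002240501759254181 -0.04133398831090894
stamp 24.625744047619047
mug 13.563591893780574
stamp [(0.65, array([247., 169., 264., 195.]))]
mug []
glue_bottle [(0.98, array([206., 182., 223., 220.]))]
dropper_bottle [(0.53, array([224., 201., 242., 240.]))]
34.55 [ 0.50513814 -0.38243252  0.2236308 ] [0.50514169 0.12290829 0.44184047]
the job is handed in; nothing more can be done
```

All five items are in their trays, each alone in its own compartment and standing as it did before. I handed the job in at about 34.6 s; no verdict is reported.

| Tray | Compartment | Item |
|---|---|---|
| Long | y = -70 | dropper bottle |
| Long | middle | glue bottle |
| Long | y = +70 | small clip |
| Short | y = +42 | large clip |
| Short | y = -42 | eraser |

**Placements:** The last wrist pictures show every item upright and close to the centre of its compartment. I measured the eraser at (-2, -41) mm in the short tray's frame. I measured the large clip about 2–3 mm from its compartment's centre along the tray. I judged the other three from the pictures and the arm's position at release.

**Robot:** At hand-in the gripper was open, about 0.2 m above the board, with wrist force under 1 N.

**Stamp and mug:** I never touched either one. They look unmoved, but not every check confirmed it:
- **Stamp:** its detection box in the last scene picture is within 4 pixels of where it started. A before/after pixel comparison of that area did show a difference, which may be due to the arm's shadow and the glue bottle being gone.
- **Mug:** the last scene picture returned no detection because the gripper partly hid it. It still stands in the same place in the picture.

**Grip readings:** The finger openings did not match the stated widths: 37 mm on the 28 mm dropper bottle, 28 mm on the 31 mm glue bottle, and 8 to 11 mm on the clips. I didn't find out why. Every grasp held when lifted.

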